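# Knock the stuck fuel can out of the fondue burner base

## Robot

A 6-joint arm with a two-finger parallel gripper is mounted at the origin on the work surface. World frame = base frame: x ahead of the robot, y to its left, z up, the work surface at z = 0. Lengths are in m, angles in degrees, forces in N, time in s.
With the tool pointing down it reaches from about 0.35 to 0.875 m from the base axis. Payload 4.2 kg.
Tool frame: the origin (TCP) lies midway between the tips of the shut fingers; the grasp point (between the pads) lies 19 mm behind it (r.grasp_offset is the distance from the TCP to the grasp point, in m); z points along the fingers, y is the direction in which the jaws open and shut (so a half turn about z gives the same grasp; the last joint's range is limited). The gripper opens to 87 mm and grips with 3 to 60 N. Pads are 19 mm wide; open, the fingers measure 117 mm over their backs; the gripper's body (75 mm by 190 mm) begins 51 mm behind the grasp point.
Start: joints at [-48.724, 22.042, 0.453, 0, -68.411, -14.817], TCP at [0.278, -0.56, 0.188] pointing down, gripper open.
Joint ranges: [-179.83, 179.83], [-69.29, 118.12], [-61.27, 80.66], [-181.25, 117.63], [-171.15, -9.14], [-177.46, 177.46]. Speed limits (degrees/s): [159.86, 159.86, 180, 180, 180, 180].

## Interface

Orientations are given as a 3x3 rotation matrix whose columns are the frame's x, y, z axes.
In Python, from station import r gives the robot as it stands.
- The arm moves only by the shell command python3 -m crank 'ROWS'. ROWS is JSON, a list of rows, each a list of 3 entries, a list of its own where there are three numbers: the closure, from -1 (fully open) to 1 (shut), so that 0 is half open, then the shift along the tool's x, y, z as a fraction of full scale, then the turn, a rotation vector about the tool's x, y, z as a fraction of full scale. In form: [[fingers, [dx, dy, dz], [wx, wy, wz]], ...]. A call has 1 to 8 rows; each row shifts and turns the commanded pose from where the row before left it, along the tool's axes as they then stand; what a row does not reach is not made up. Full scale, the value 1, is 100 mm for a shift and 45 degrees for a turn. A row lasts 1/10 s, in which the tool goes at most 50 mm and 8.59 degrees, less where a joint would pass 70% of its speed; a pose out of reach is approached as far as the arm can. A call with a number of a shift or a turn outside -1 to 1 is refused whole. A call with a gripper value outside its range is refused whole. The fingers move at their own pace and stop on an object; the grip force is fixed at half the most. Time passes only in rows, so rows that do not move let the fingers close. It gives the time, the measured TCP pose, the force and the opening at its end, in the units of the state.
- r.sense(): the state, without advancing time (a new reading comes with each control period).
- r.capture(name): name is "scene" or "top" or "wrist"; returns a dict with "img" (384x512x3 uint8, blue, green, red), "fx", "fy", "cx", "cy" (pixels), "R" (3x3) and "t" (3): a world point X has camera coordinates R X + t. Camera axes: x right, y down, z forward; pixel columns grow to the right and rows downward; lengths in m; the calibration is good to about 2 mm. A picture is of the moment at which its call begins. There is no depth.
- r.finish_job(): hands the job in, once; it reports no verdict.
The state is a dict: "time_s": time; "joints": joint angles; "joint_velocities": joint speeds; "effort": joint torques, N m; "tcp_pos": TCP position; "ee_rot": TCP orientation; "wrist_force": force on the tool from outside, world axes, zero at the start; "moment": the same for the moment, N m; "gripper_width": opening from 0.0 (shut) to 1.0 (fully open).
Only numpy, scipy, OpenCV 4.12 (cv2) and the standard library are available. Lean on these libraries where they do the work, as an engineer would, in place of code of your own. Each camera call takes 0.05 s, during which the arm holds its last target.

## Task

The fuel can is jammed in the fondue burner base: take the knock-out tool, put its rod through the access hole in the red rear wall and push the can out of the mouth until it stands wholly clear on the apron. Then lay the tool back on the dark slate and gently stand the can upright, fully on the round cork mat. Do not disturb the other things on the board.

Things in the scene. Friction and masses are not known exactly. Their poses are not given: they have to be found in the camera images.
- burner_base: Aluminium burner base, fixed, 80 mm wide (x), 192 mm long (y), 115 mm high, round dark grate on its roof. Origin at board height under the pocket's middle, z up. The pocket runs along its y: 60 mm wide, floor 35 mm and roof underside 107 mm above the board; red rear wall, 10 mm thick, outer face at y = -40 mm; roof and side walls up to the open mouth at y = +42 mm; beyond it the apron.
- access_hole (a point): Centre of the access hole at the outer face of the red rear wall of the burner base: square, 22 by 22 mm, 65 mm above the board, level with the middle of the can; the way in is along the base's +y. Its axes are those of the burner base.
- mouth (a point): Centre of the open mouth of the pocket, 65 mm above the board, at the base's y = +42 mm, 82 mm from the access hole.
- apron (a point): Middle of the apron, on its floor, at the base's y = +93 mm: the pocket's floor (35 mm above the board) goes on from the mouth to y = +144 mm, with 8 mm high rails at both sides (inner faces 60 mm apart) and an 8 mm high end lip at y = +144 to +152 mm. Open above; a can pushed out slowly stays standing there.
- clip_pad (a point): Steel clip under the pocket's roof, hidden; this point is the middle of its underside. A spring presses it down on the can's top and makes the can stick: pushing takes roughly 8 to 16 N, and much less once the can has moved about 50 mm and is past the clip. Nothing to operate.
- fuel_can: The stuck part: closed copper-coloured round can, 56 mm in diameter, 60 mm high, with a yellow band, black top, about 0.15 to 0.31 kg. Origin at the centre of its underside, z up. It starts upright inside the pocket, at the base's y = 0 to +8 mm, so that its front is 6 to 14 mm inside the mouth and cannot be gripped.
- tool: Knock-out tool, 230 mm long, 0.24 kg: wooden handle 100 mm long (x = -50 to +50 mm), 26 mm wide (y), 32 mm high (z); steel rod, 12 mm thick, from the middle of the handle's front end to the red tip at x = +180 mm. Origin at the centre of the handle's underside, rod axis 16 mm above it. Balances within the handle. Starts flat on the slate, rod in the air.
- tool_tip (a point): Middle of the flat red end of the tool's rod.
- slate: Dark rectangular slab, 180 mm (its x) by 110 mm (its y), 10 mm thick, fixed on the board; origin at the centre of its underside. The tool lies on it at the start and goes back onto it.
- cork_mat: Round cork mat, 120 mm in diameter, 8 mm thick, fixed on the board; origin at the centre of its underside.
- pepper_mill: Bystander: dark wooden pepper mill, 54 mm in diameter, 160 mm high, standing beside the rear of the burner base; origin at the centre of its underside.
- mustard_jar: Bystander: amber jar, 56 mm in diameter, 85 mm high, beside the apron; origin at the centre of its underside.
- kirsch_bottle: Bystander: small green bottle, 48 mm in diameter, 140 mm high, beside the apron; origin at the centre of its underside.
- dip_bowl: Bystander: blue bowl, 110 mm in diameter, 45 mm high, beside the cork mat; origin at the centre of its underside.
- salt_shaker: Bystander: white ceramic salt shaker, 48 mm in diameter, 70 mm high, beside the rear of the burner base; origin at the centre of its underside.
There are look-alikes about, which are no part of the job. Of the things that look like the cork_mat, the larger one is meant. There is more than one size of the tool; the job needs the larger.

How it is judged (in metres and radians):
On the way, in this order (a step that is already met when the one before it is completed fails the run):
1. the tool's tip is through the access hole, in the pocket (y of tool_tip in the frame of burner_base between -0.035 and 0.15 m and x of tool_tip in the frame of burner_base between -0.02 and 0.02 m and z of tool_tip in the frame of burner_base between 0.045 and 0.085 m), for 0.05 s.
2. the can stands wholly out of the mouth on the apron, with the tool's rod still reaching through the pocket behind it (y of fuel_can in the frame of burner_base between 0.07 and 0.15 m and z of fuel_can in the frame of burner_base between 0.03 and 0.045 m and y of tool_tip in the frame of burner_base between 0.01 and 0.15 m and x of tool_tip in the frame of burner_base between -0.03 and 0.03 m and angle between fuel_can's own z axis and vertical below 0.2 rad), for 0.1 s.
At the end, for the whole second after the job is handed in: The can stands upright (within 0.1 rad) and at rest on the cork mat, its centre within 34 mm of the mat's centre; the tool lies level (within 0.15 rad) and at rest on the slate, the middle of its handle over the slab (horizontal distance between fuel_can and cork_mat below 0.034 m and angle between fuel_can's own z axis and vertical below 0.1 rad and height (world z) of fuel_can between 0.004 and 0.014 m and linear speed of each of fuel_can, tool below 0.02 m/s and x of tool in the frame of slate between -0.095 and 0.095 m and y of tool in the frame of slate between -0.06 and 0.06 m and z of tool in the frame of slate between 0 and 0.05 m and angle between tool's own x axis and vertical between 1.42 and 1.72 rad); the robot touches nothing.
It fails at once if the pepper mill or the mustard jar is disturbed (moved more than 25 mm or tilted more than 0.3 rad) (distance of any of pepper_mill, mustard_jar from where it was at the start of the episode above 0.025 m or angle between any of pepper_mill, mustard_jar's own z axis and vertical above 0.3 rad).
It fails at once if the kirsch bottle or the dip bowl is disturbed (moved more than 25 mm or tilted more than 0.3 rad) (distance of any of kirsch_bottle, dip_bowl from where it was at the start of the episode above 0.025 m or angle between any of kirsch_bottle, dip_bowl's own z axis and vertical above 0.3 rad).
It fails at once if the salt shaker is disturbed (moved more than 25 mm or tilted more than 0.3 rad) (distance of salt_shaker from where it was at the start of the episode above 0.025 m or angle between salt_shaker's own z axis and vertical above 0.3 rad).
It fails at once if the can hits the cork mat hard (more than 60 N) (contact force between fuel_can and cork_mat above 60 N).
It also fails if it takes over 70 s, if anything falls off the work surface, if the arm or the gripper's body presses on something with over 40 N, if the wrist force passes 120 N, or if a joint passes its speed limit or range.

## Working session

There is one attempt and no reset: what is moved stays moved. The work goes in short steps, Python scripts to look and compute and a shell command to move; the robot and the scene stay as the last step left them, time stands still between calls to the robot, and variables do not carry over. Pictures are saved under pics/ and viewed, and the job is handed in when it is done.

```bash
ls; mkdir -p pics
python3 - <<'E'
from station import r
import cv2
s=r.sense(); print(s)
for n in ["scene","top","wrist"]:
    c=r.capture(n); cv2.imwrite(f"pics/{n}0.png",c["img"]); print(n,c["fx"],c["fy"],c["cx"],c["cy"],c["R"],c["t"])
E
```

```text
pics
{'time_s': 0.0, 'joints': array([-4.87238045e+01,  2.20902283e+01,  3.80096854e-01, -3.03392563e-02,
       -6.84111873e+01, -1.48161974e+01]), 'joint_velocities': array([ 0.0193416 , -0.0407583 ,  0.01781416,  0.07539767, -0.03197241,
       -0.02317584]), 'effort': array([-6.32430310e-04, -3.90660059e+01,  1.87405998e+01,  4.21989486e+00,
        1.10384321e-02, -1.94299637e-04]), 'tcp_pos': array([ 0.27819694, -0.55891083,  0.18666397]), 'ee_rot': array([[-8.95332657e-01, -4.45396879e-01, -1.02676433e-03],
       [-4.45398057e-01,  8.95330609e-01,  1.91609221e-03],
       [ 6.58720377e-05,  2.17285877e-03, -9.99997637e-01]]), 'wrist_force': array([-0.09476468,  0.12753785, -0.2295328 ]), 'moment': array([-0.00366844,  0.01335065,  0.05113676]), 'gripper_width': 0.9968799229076288}
scene 350.24061252515764 350.24061252515764 265.03346229928655 190.0183860122675 [[ 0.28310329  0.95896262 -0.01559562]
 [ 0.61318696 -0.19347946 -0.76587692]
 [-0.73746477  0.20725925 -0.64279804]] [-0.09413869 -0.26281732  1.39776634]
top 451.2170755670645 451.2170755670645 253.41472101195276 192.97908351930042 [[-1.65265267e-02 -9.99859983e-01 -2.62459597e-03]
 [-9.91197067e-01  1.67280850e-02 -1.31333718e-01]
 [ 1.31359234e-01  4.31001623e-04 -9.91334740e-01]] [-0.0530685   0.51070022  1.40352949]
wrist 321.92866175717785 321.92866175717785 260.1705433239227 193.15878764576115 [[-0.44504297  0.89550435  0.00295225]
 [ 0.86515066  0.42910216  0.2595875 ]
 [ 0.23119492  0.11808173 -0.96571508]] [ 0.62455008 -0.03279214  0.39178947]
```

View pics/scene0.png

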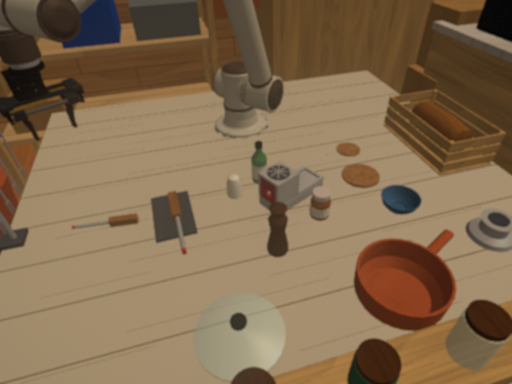

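View pics/top0.png

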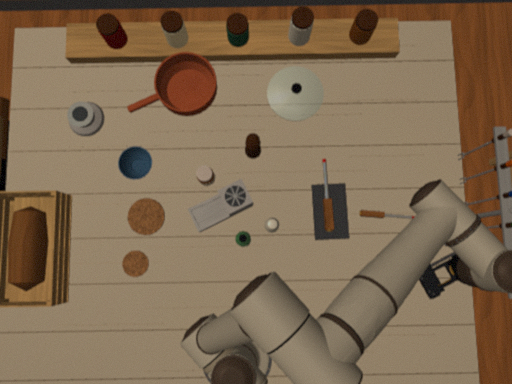

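View pics/wrist0.png

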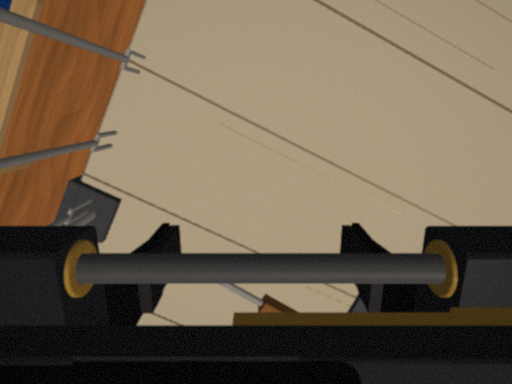

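Two tool candidates in the top view: one on the slate at about (327,200), longer, and one on the board at about (385,214), which fits the smaller look-alike. Two cork mats: (146,216) is larger, (135,264) is smaller. I'll enlarge both areas to confirm and take measurements.

```bash
cat > h.py <<'E'
import numpy as np, cv2
from station import r
def ray(c,u,v):
    d=np.array([(u-c["cx"])/c["fx"],(v-c["cy"])/c["fy"],1.0])
    R=np.array(c["R"]);t=np.array(c["t"])
    return -R.T@t, R.T@d
def plane(c,u,v,z):
    o,d=ray(c,u,v); return o+d*(z-o[2])/d[2]
def proj(c,X):
    p=np.array(c["R"])@np.asarray(X,float)+np.array(c["t"]); return np.array([c["fx"]*p[0]/p[2]+c["cx"],c["fy"]*p[1]/p[2]+c["cy"]])
def crop(c,x0,y0,w,h,k,name):
    cv2.imwrite(name,cv2.resize(c["img"][y0:y0+h,x0:x0+w],None,fx=k,fy=k,interpolation=cv2.INTER_CUBIC))
E
python3 - <<'E'
from h import *
c=r.capture("top"); crop(c,110,120,320,170,2.5,"pics/t1.png")
crop(c,180,170,80,70,10,"pics/t1b.png")
crop(c,300,150,125,95,6,"pics/t1c.png")
c=r.capture("scene"); crop(c,220,130,120,130,4.5,"pics/s1.png")
E
```

```text
(no output)
```

View pics/t1.png

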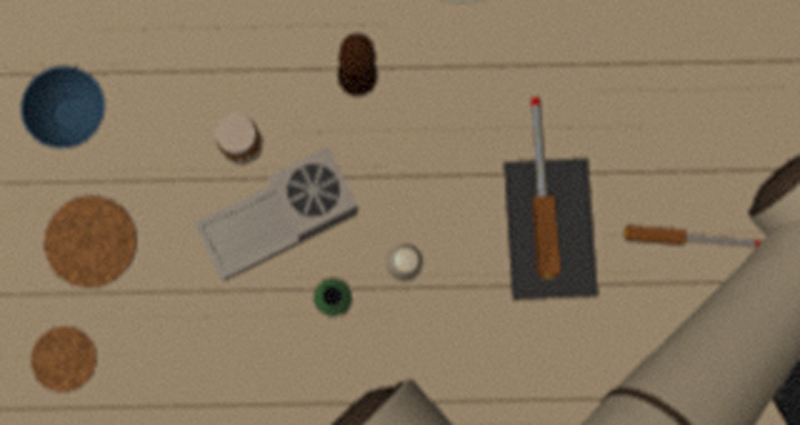

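View pics/t1b.png

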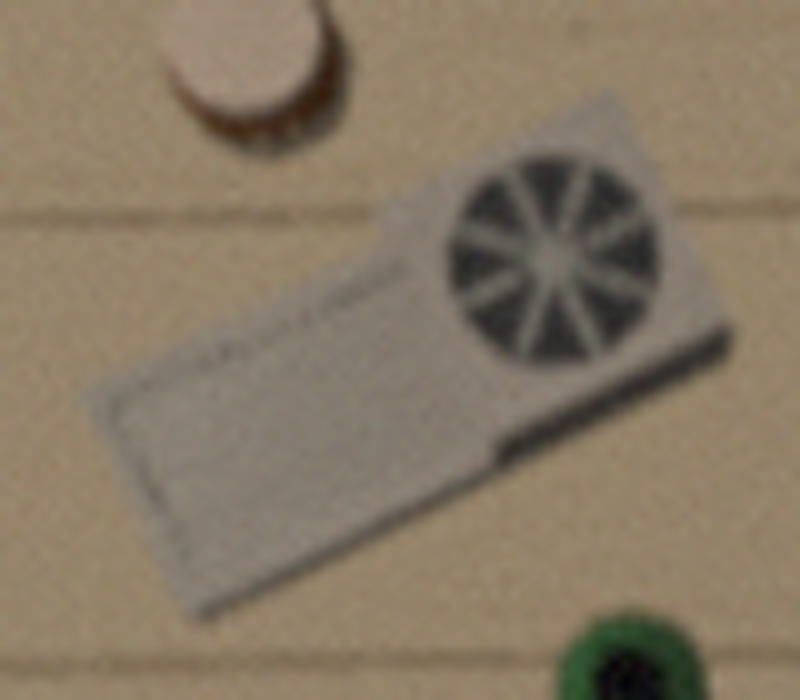

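View pics/t1c.png

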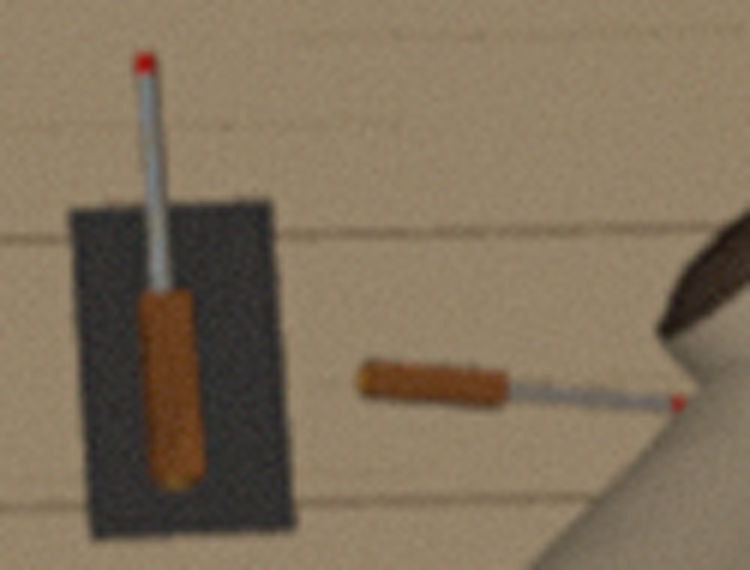

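View pics/s1.png

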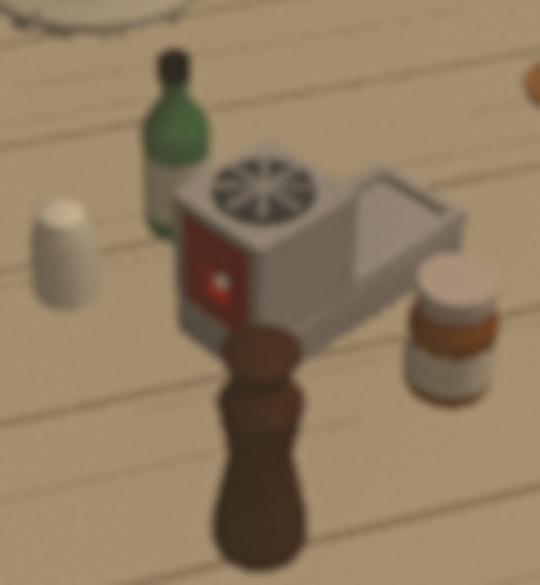

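The crops confirm it: the tool on the slate (handle about 33 px long) is larger than the one on the board (about 24 px), and the mat at (146,216) is the larger. Next, the positions.

Run:
```python
from h import *
c=r.capture("top"); np.set_printoptions(precision=4,suppress=True)
def P(u,v,z): return plane(c,u,v,z)[:2]
# base
a=P(241,179,.115);b=P(253,202.7,.115);m=P(217.5,191.5,.115);d=P(230,214.8,.115)
e=P(189,209,.043);f=P(200.3,231,.043)
print("roof",a,b,m,d,"apron",e,f)
print("w",np.linalg.norm(a-b),np.linalg.norm(b-d),np.linalg.norm(e-f))
hsv=cv2.cvtColor(c["img"],cv2.COLOR_BGR2HSV)
g=cv2.cvtColor(c["img"],cv2.COLOR_BGR2GRAY)
# grate
roi=np.zeros_like(g); cv2.circle(roi,(235,196),13,255,-1)
mk=((g<85)&(roi>0)).astype(np.uint8)*255
cs=np.vstack([x for x in cv2.findContours(mk,cv2.RETR_EXTERNAL,cv2.CHAIN_APPROX_NONE)[0]])
cc,rr=cv2.minEnclosingCircle(cs);print("grate",cc,rr,P(*cc,.117))
def blob(mask,x0,y0,x1,y1):
    k=np.zeros_like(g);k[y0:y1,x0:x1]=255
    mk=(mask&(k>0)).astype(np.uint8)*255
    ct=max(cv2.findContours(mk,cv2.RETR_EXTERNAL,cv2.CHAIN_APPROX_NONE)[0],key=cv2.contourArea)
    return ct
H,S,V=cv2.split(hsv)
cork=blob((H<16)&(S>110),120,190,175,243); el=cv2.fitEllipse(cork); print("cork",el,P(*el[0],.008), el[1][0]/451*1.33)
sm=blob((H<16)&(S>110),110,243,155,290); el=cv2.fitEllipse(sm); print("small",el)
sl=blob((g<75),300,175,360,245); re=cv2.minAreaRect(sl);print("slate",re,[P(*q,.01) for q in cv2.boxPoints(re)],P(*re[0],.01))
hd=blob((H<16)&(S>140),315,190,345,240); re=cv2.minAreaRect(hd); print("handle",re,P(*re[0],.042),[P(*q,.042) for q in cv2.boxPoints(re)])
tip=blob(((H<6)|(H>174))&(S>180),310,150,340,170); re=cv2.minAreaRect(tip); print("tip",re,P(*re[0],.03))
bowl=blob((H>95)&(H<125)&(S>100),100,130,170,190); el=cv2.fitEllipse(bowl); print("bowl",el[0],P(*el[0],.045))
for n,u,v,z in [("bottle",243,239,.14),("shaker",272,224.5,.07),("mustard",204.7,173.5,.085),("mill",253,140,.16)]: print(n,P(u,v,z))
```

```text
roof [ 0.5421 -0.0249] [ 0.4696 -0.0599] [0.5053 0.0462] [0.4345 0.0093] apron [0.461  0.1422] [0.3913 0.1066]
w 0.08049870079588735 0.07764583540568859 0.07827391720644264
grate (234.8249969482422, 195.72999572753906) 10.321118354797363 [ 0.4913 -0.0058]
cork ((145.56903076171875, 216.18191528320312), (35.0173225402832, 36.128990173339844), 47.9804573059082) [0.4436 0.2871] 0.10326616181502586
small ((134.89219665527344, 263.24114990234375), (24.643238067626953, 25.287498474121094), 39.733482360839844)
slate ((329.8034973144531, 211.35604858398438), (54.83051300048828, 33.62189483642578), 86.42366790771484) [array([ 0.5357, -0.2498]), array([ 0.5407, -0.3589]), array([ 0.3638, -0.3622]), array([ 0.3589, -0.2548])] [ 0.4491 -0.3065]
handle ((328.0655517578125, 214.11380004882812), (32.062225341796875, 9.043191909790039), 86.633544921875) [ 0.4376 -0.2953] [array([ 0.4877, -0.2799]), array([ 0.489 , -0.3085]), array([ 0.388 , -0.3104]), array([ 0.3868, -0.2821])]
tip ((323.5, 160.5), (1.0, 1.0), 90.0) [ 0.612  -0.2892]
bowl (134.99459838867188, 162.47256469726562) [0.6128 0.3145]
bottle [ 0.3612 -0.0291]
shaker [ 0.4062 -0.1171]
mustard [0.5662 0.0878]
mill [ 0.6506 -0.063 ]
```

```bash
cat >> h.py <<'E'
from scipy.spatial.transform import Rotation as Ro
np.set_printoptions(precision=4,suppress=True)
def Rt(head,roll=0):
    # tool x at heading (deg), z down; roll about tool x (deg)
    a=np.radians(head); x=np.array([np.cos(a),np.sin(a),0]); z=np.array([0,0,-1.]); y=np.cross(z,x)
    return np.c_[x,y,z]@Ro.from_euler("x",roll,degrees=True).as_matrix()
def need(pos,R):
    s=r.sense(); R0=s["ee_rot"]
    w=Ro.from_matrix(R0.T@R).as_rotvec(degrees=True)/45
    d=np.asarray(pos)-s["tcp_pos"]
    print("turn total",w,"| shift total, new axes",R.T@d/0.1,"| shift, old axes",R0.T@d/0.1)
def st():
    s=r.sense(); x=s["ee_rot"][:,0]
    print("t",s["time_s"],"tcp",s["tcp_pos"],"head",np.degrees(np.arctan2(x[1],x[0])),"z",s["ee_rot"][:,2],"F",s["wrist_force"],"w",s["gripper_width"],"j",s["joints"])
E
python3 -c "
from h import *
need([.4526,-.2947,.12],Rt(181.8))"
```

```text
turn total [ 0.0009 -0.0003  0.5479] | shift total, new axes [-1.8242  2.5902  0.6738] | shift, old axes [-2.7385  1.5925  0.6748]
```

```bash
python3 -m crank '[[-0.2,[0,0,0],[0,0,0.18]],[-0.2,[0,0,0],[0,0,0.18]],[-0.2,[0,0,0],[0,0,0.18]],[-0.2,[-0.3,0.43,0],[0,0,0]],[-0.2,[-0.3,0.43,0],[0,0,0]],[-0.2,[-0.3,0.43,0],[0,0,0]],[-0.2,[-0.3,0.43,0],[0,0,0]]]'
python3 -m crank '[[-0.2,[-0.3,0.43,0.1],[0,0,0]],[-0.2,[-0.3,0.43,0.1],[0,0,0]],[-0.2,[0,0,0.1],[0,0,0]],[-0.2,[0,0,0],[0,0,0]],[-0.2,[0,0,0],[0,0,0]]]'
python3 - <<'E'
from h import *
st(); need([.4526,-.2947,.014],Rt(181.8))
c=r.capture("wrist"); cv2.imwrite("pics/w2.png",c["img"])
c=r.capture("top"); cv2.imwrite("pics/t2.png",c["img"])
E
```

```text
time_s: 1.0
tcp_pos: [0.3873, -0.3897, 0.1878]
ee_rot: [[-0.999, -0.037, 0.0], [-0.037, 0.999, -0.0], [-0.0, -0.0, -1.0]]
wrist_force: [0.7, -0.5, 0.8]
gripper_width: 0.606
time_s: 1.5
tcp_pos: [0.4395, -0.3092, 0.1591]
ee_rot: [[-0.999, -0.037, -0.0], [-0.037, 0.999, -0.0], [0.0, -0.0, -1.0]]
wrist_force: [-1.0, -0.3, -0.6]
gripper_width: 0.598
t 1.5 tcp [ 0.4395 -0.3092  0.1591] head -177.86637379444295 z [-0.0005 -0.0002 -1.    ] F [-1.031  -0.2651 -0.5786] w 0.5983610979326439 j [-17.8183  14.8907 -14.3802   0.0235 -60.7509 -70.0596]
turn total [-0.0003 -0.0006  0.0074] | shift total, new axes [-0.1358  0.1411  1.4509] | shift, old axes [-0.1373  0.1406  1.4508]
```

View pics/w2.png

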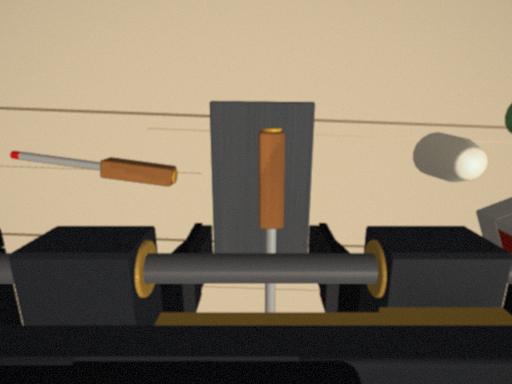

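Run:
```python
from h import *
c=r.capture("wrist"); hsv=cv2.cvtColor(c["img"],cv2.COLOR_BGR2HSV); H,S,V=cv2.split(hsv)
k=np.zeros_like(H);k[120:240,240:300]=1
mk=((H<16)&(S>140)&(k>0)).astype(np.uint8)*255
ct=max(cv2.findContours(mk,cv2.RETR_EXTERNAL,cv2.CHAIN_APPROX_NONE)[0],key=cv2.contourArea)
re=cv2.minAreaRect(ct); print(re,[plane(c,*q,.042) for q in cv2.boxPoints(re)],plane(c,*re[0],.042))
```

```text
((272.5, 179.5), (97.0, 25.0), 90.0) [array([ 0.3921, -0.3122,  0.042 ]), array([ 0.3912, -0.288 ,  0.042 ]), array([ 0.491 , -0.2825,  0.042 ]), array([ 0.4919, -0.3086,  0.042 ])] [ 0.4396 -0.2979  0.042 ]
```

```bash
python3 -m crank '[[-0.2,[-0.15,0.12,0.2],[0,0,0]],[-0.2,[0,0,0.3],[0,0,0]],[-0.2,[0,0,0.3],[0,0,0]],[-0.2,[0,0,0.2],[0,0,0]],[-0.2,[0,0,0],[0,0,0]],[-0.2,[0,0,0],[0,0,0]]]'
python3 - <<'E'
from h import *
st(); need([.4545,-.2965,.0145],Rt(182))
E
```

```text
time_s: 2.25
tcp_pos: [0.4545, -0.2972, 0.0597]
ee_rot: [[-0.999, -0.037, 0.0], [-0.037, 0.999, -0.001], [-0.0, -0.001, -1.0]]
wrist_force: [1.6, -0.3, 0.4]
gripper_width: 0.601
t 2.25 tcp [ 0.4545 -0.2972  0.0597] head -177.8955046505517 z [ 0.0005 -0.0007 -1.    ] F [ 1.5792 -0.2886  0.4114] w 0.6009270674149532 j [-16.0432  21.575  -20.9436   0.043  -47.4429 -71.8814]
turn total [-0.0009  0.0006  0.0023] | shift total, new axes [-0.0002  0.0067  0.4518] | shift, old axes [-0.      0.007   0.4518]
```

```bash
python3 -m crank '[[-0.2,[0,0,0.2],[0,0,0]],[-0.2,[0,0,0.15],[0,0,0]],[-0.2,[0,0,0.1],[0,0,0]],[-0.2,[0,0,0],[0,0,0]],[1,[0,0,0],[0,0,0]],[1,[0,0,0],[0,0,0]],[1,[0,0,0],[0,0,0]],[1,[0,0,0],[0,0,0]]]'
python3 -m crank '[[1,[0,0,0],[0,0,0]],[1,[0,0,-0.1],[0,0,0]],[1,[0,0,-0.2],[0,0,0]],[1,[0,0,-0.3],[0,0,0]],[1,[0,0,-0.3],[0,0,0]],[1,[0,0,-0.3],[0,0,0]],[1,[0,0,0],[0,0,0]],[1,[0,0,0],[0,0,0]]]'
python3 - <<'E'
from h import *
st()
c=r.capture("wrist"); cv2.imwrite("pics/w3.png",c["img"])
c=r.capture("scene"); crop(c,120,140,260,190,3,"pics/s3.png")
E
```

```text
time_s: 3.05
tcp_pos: [0.4547, -0.2962, 0.0146]
ee_rot: [[-0.999, -0.038, 0.001], [-0.038, 0.999, -0.0], [-0.001, -0.0, -1.0]]
wrist_force: [0.4, -0.6, -0.2]
gripper_width: 0.323
time_s: 3.85
tcp_pos: [0.4546, -0.2961, 0.1352]
ee_rot: [[-0.999, -0.038, 0.002], [-0.038, 0.999, -0.0], [-0.002, -0.0, -1.0]]
wrist_force: [-0.0, 0.4, -0.3]
gripper_width: 0.01
t 3.85 tcp [ 0.4546 -0.2961  0.1352] head -177.8500067855468 z [ 0.0023 -0.0004 -1.    ] F [-0.0093  0.4136 -0.3187] w 0.009504028952267485 j [-15.9546  16.5838 -15.7257  -0.019  -57.5557 -71.8853]
```

View pics/w3.png

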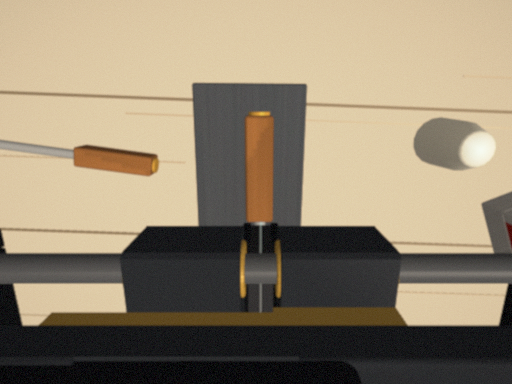

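View pics/s3.png

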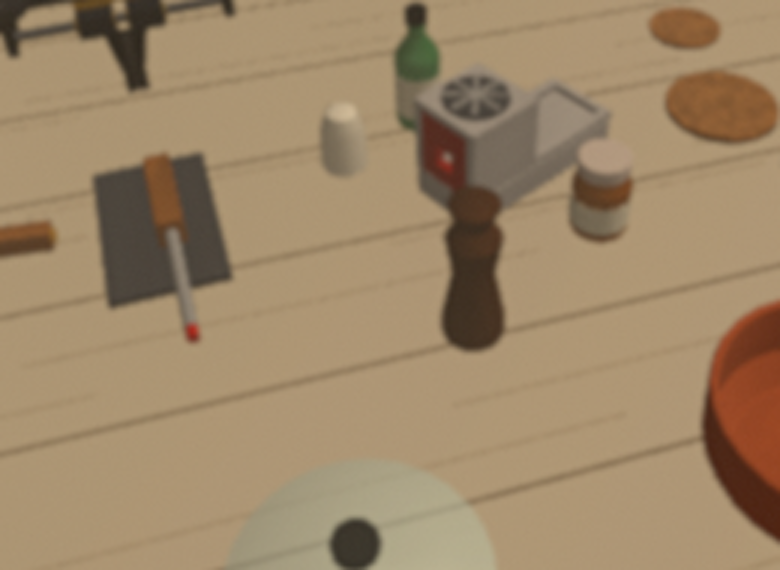

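The fingers had not built up grip force when I lifted, so the tool stayed on the slate. I'll re-measure and try again.

```bash
python3 - <<'E'
from h import *
for n,z,box in (("wrist",.042,(100,225,235,290)),("top",.042,(190,240,315,345))):
    c=r.capture(n); hsv=cv2.cvtColor(c["img"],cv2.COLOR_BGR2HSV); H,S,V=cv2.split(hsv)
    k=np.zeros_like(H);k[box[0]:box[1],box[2]:box[3]]=1
    mk=((H<16)&(S>140)&(k>0)).astype(np.uint8)*255
    ct=max(cv2.findContours(mk,cv2.RETR_EXTERNAL,cv2.CHAIN_APPROX_NONE)[0],key=cv2.contourArea)
    re=cv2.minAreaRect(ct); print(n,re,[plane(c,*q,.042) for q in cv2.boxPoints(re)],plane(c,*re[0],.042))
E
python3 -m crank '[[-0.2,[0,0,0],[0,0,0]],[-0.2,[0,0,0],[0,0,0]],[-0.2,[0,0,0],[0,0,0]],[-0.2,[0,0,0],[0,0,0]],[-0.2,[0,0,0],[0,0,0]],[-0.2,[0,0,0],[0,0,0]]]'
python3 - <<'E'
from h import *
st()
c=r.capture("wrist"); cv2.imwrite("pics/w4.png",c["img"])
E
```

```text
wrist ((258.0, 170.5), (28.0, 107.0), 0.0) [array([ 0.4921, -0.3101,  0.042 ]), array([ 0.3926, -0.3125,  0.042 ]), array([ 0.3917, -0.288 ,  0.042 ]), array([ 0.4912, -0.2833,  0.042 ])] [ 0.4397 -0.2986  0.042 ]
top ((328.5, 222.5), (13.0, 9.0), 90.0) [array([ 0.4319, -0.2823,  0.042 ]), array([ 0.4314, -0.3105,  0.042 ]), array([ 0.3906, -0.3089,  0.042 ]), array([ 0.3911, -0.2807,  0.042 ])] [ 0.4112 -0.2956  0.042 ]
time_s: 4.65
tcp_pos: [0.4544, -0.2961, 0.134]
ee_rot: [[-0.999, -0.038, 0.0], [-0.038, 0.999, -0.0], [-0.0, -0.0, -1.0]]
wrist_force: [-1.0, -0.5, 0.4]
gripper_width: 0.461
t 4.65 tcp [ 0.4544 -0.2961  0.134 ] head -177.8420614983881 z [ 0.0001 -0.     -1.    ] F [-0.9876 -0.5342  0.4484] w 0.461074197243622 j [-15.9568  16.7017 -15.7563   0.0012 -57.5375 -71.8859]
```

View pics/w4.png

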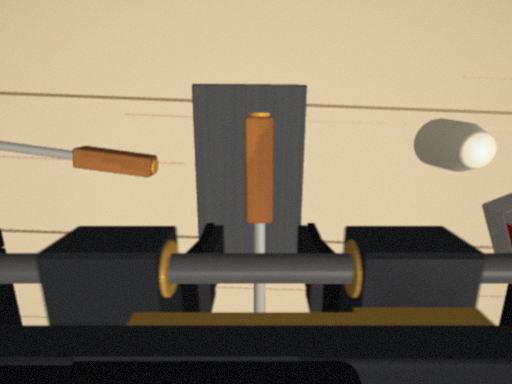

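```bash
python3 -m crank '[[-0.2,[0,0,0.3],[0,0,0]],[-0.2,[0,0,0.3],[0,0,0]],[-0.2,[0,0,0.3],[0,0,0]],[-0.2,[0,0,0.2],[0,0,0]],[-0.2,[0,0,0.1],[0,0,0]],[-0.2,[0,0,0],[0,0,0]],[-0.2,[0,0,0],[0,0,0]]]'
python3 -m crank '[[1,[0,0,0],[0,0,0]],[1,[0,0,0],[0,0,0]],[1,[0,0,0],[0,0,0]],[1,[0,0,0],[0,0,0]],[1,[0,0,0],[0,0,0]],[1,[0,0,0],[0,0,0]],[1,[0,0,0],[0,0,0]],[1,[0,0,0],[0,0,0]]]'
```

```text
time_s: 5.4
tcp_pos: [0.4551, -0.2964, 0.0148]
ee_rot: [[-0.999, -0.038, 0.001], [-0.038, 0.999, -0.001], [-0.001, -0.001, -1.0]]
wrist_force: [-0.2, -0.2, 0.4]
gripper_width: 0.601
time_s: 6.2
tcp_pos: [0.4543, -0.2961, 0.014]
ee_rot: [[-0.999, -0.038, -0.0], [-0.038, 0.999, 0.0], [0.0, 0.0, -1.0]]
wrist_force: [0.2, 1.0, 1.1]
gripper_width: 0.022
```

Run:
```python
from h import *
st()
c=r.capture("wrist"); cv2.imwrite("pics/w5.png",c["img"])
print(proj(c,[.4545,-.2965,.014]),proj(c,[.49,-.2965,.026]),proj(c,[.39,-.2965,.026]))
c=r.capture("scene"); crop(c,120,140,130,120,6,"pics/s5.png")
print(proj(c,[.4545,-.2965,.042]),proj(c,[.49,-.2965,.042]),proj(c,[.39,-.2965,.042]))
```

```text
t 6.2 tcp [ 0.4543 -0.2961  0.014 ] head -177.8413757614866 z [-0.0001  0.0001 -1.    ] F [0.1696 0.9581 1.0518] w 0.02181645899648716 j [-15.957   25.1204 -23.5719  -0.0013 -41.3155 -71.8834]
[260.2719 218.4634] [258.2349 276.8049] [264.5729 117.433 ]
[174.9849 204.7868] [176.2113 213.2373] [172.9177 190.5413]
```

View pics/w5.png

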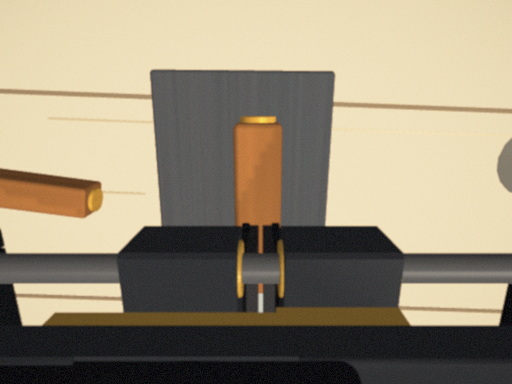

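View pics/s5.png

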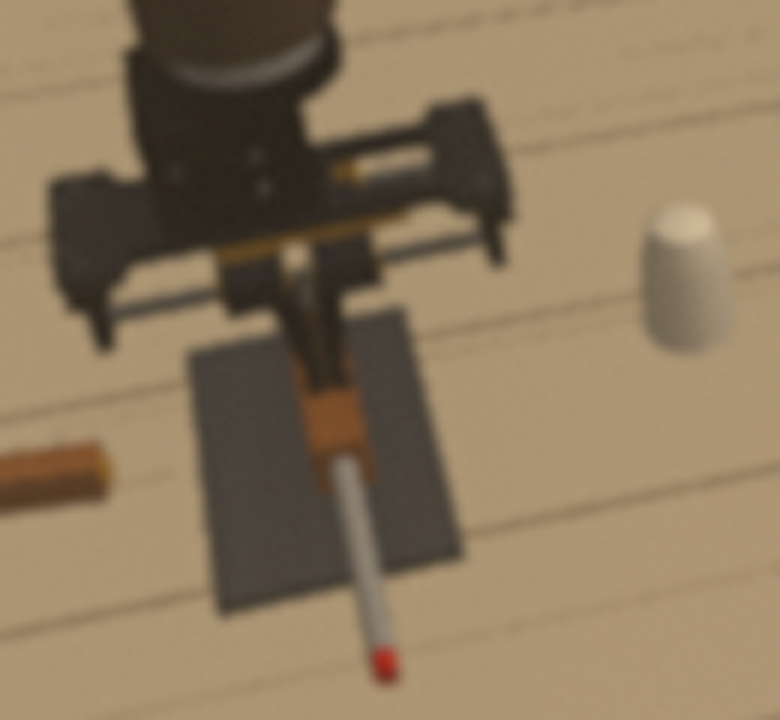

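Run:
```python
from h import *
c=r.capture("scene")
print(proj(c,[.4546,-.2961,.1352]),proj(c,[.4546,-.2961,.16]),proj(c,[.4543,-.2961,.014]),proj(c,[.4543,-.2961,.042]))
```

```text
[168.6861 178.403 ] [166.8255 170.7913] [176.9086 212.0134] [175.1238 204.7114]
```

```bash
python3 -m crank '[[1,[0,0,-0.2],[0,0,0]],[1,[0,0,-0.3],[0,0,0]],[1,[0,0,-0.3],[0,0,0]],[1,[0,0,-0.2],[0,0,0]],[1,[0,0,0],[0,0,0]]]'
python3 - <<'E'
from h import *
st()
c=r.capture("scene"); p=proj(c,r.sense()["tcp_pos"]); print(p)
cv2.circle(c["img"],tuple(np.round(p).astype(int)),1,(0,255,0),-1); crop(c,120,120,110,120,6,"pics/s6.png")
E
```

```text
time_s: 6.85
tcp_pos: [0.4565, -0.297, 0.1174]
ee_rot: [[-0.999, -0.038, 0.007], [-0.038, 0.999, -0.003], [-0.007, -0.003, -1.0]]
wrist_force: [0.1, 0.2, -0.4]
gripper_width: 0.009
t 6.85 tcp [ 0.4565 -0.297   0.1174] head -177.8068936889915 z [ 0.0067 -0.0028 -1.    ] F [ 0.113   0.1749 -0.4451] w 0.009275791539867944 j [-15.956   17.6659 -17.0777   0.0576 -54.8443 -71.8845]
[170.0861 184.473 ]
```

View pics/s6.png

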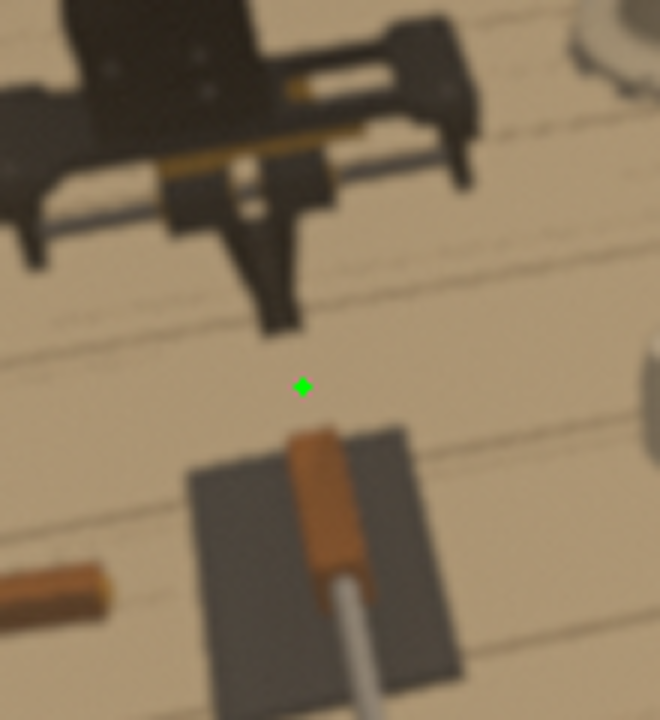

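Run:
```python
from h import *
print(r.grasp_offset)
c=r.capture("wrist"); s=r.sense(); R=s["ee_rot"]
for dz in (0,-.01,-.02,-.03,-.04): print(dz,proj(c,s["tcp_pos"]+R[:,2]*dz))
crop(c,200,190,120,130,5,"pics/w6.png")
c=r.capture("scene")
for dz in (0,-.01,-.02,-.03,-.04): print(dz,(proj(c,s["tcp_pos"]+R[:,2]*dz)-120)*6)
```

```text
0.0187
0 [261.6031 215.9992]
-0.01 [261.6642 221.2912]
-0.02 [261.7315 227.1168]
-0.03 [261.8059 233.5609]
-0.04 [261.8886 240.7276]
0 [301.8389 387.6714]
-0.01 [297.5105 369.9848]
-0.02 [293.1213 352.0499]
-0.03 [288.6701 333.8614]
-0.04 [284.1555 315.4139]
```

View pics/w6.png

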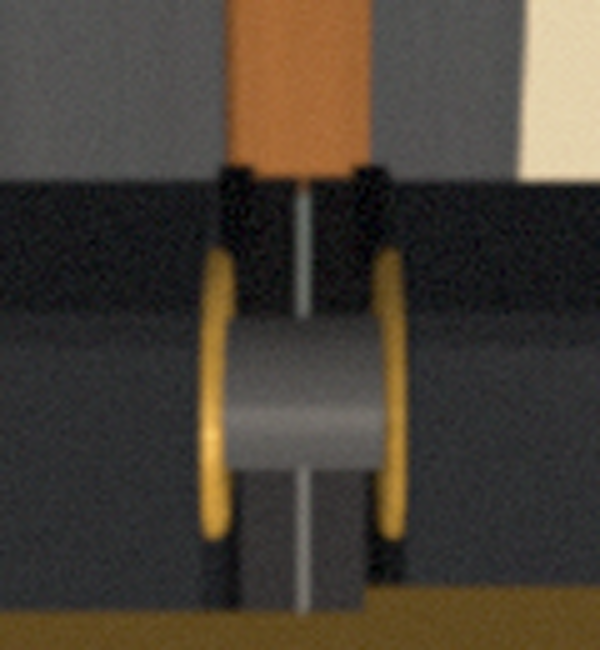

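The scene and wrist views both put the real fingertips (about (167,175) px in the scene view) roughly 30 mm short of the reported TCP. That explains why the fingers closed just above the handle. I'll go lower in small steps and check by image.

```bash
python3 -m crank '[[-0.2,[0,0,0],[0,0,0]],[-0.2,[0,0,0],[0,0,0]],[-0.2,[0,0,0],[0,0,0]],[-0.2,[0,0,0],[0,0,0]],[-0.2,[0,0,0],[0,0,0]],[-0.2,[0,0,0],[0,0,0]],[-0.2,[0,0,0.3],[0,0,0]],[-0.2,[0,0,0.3],[0,0,0]]]'
python3 -m crank '[[-0.2,[0,0,0.3],[0,0,0]],[-0.2,[0,0,0.2],[0,0,0]],[-0.2,[0,0,0.1],[0,0,0]],[-0.2,[0,0,0],[0,0,0]]]'
python3 - <<'E'
from h import *
st()
c=r.capture("scene"); s=r.sense(); R=s["ee_rot"]
for dz in (0,-.03): print(dz,(proj(c,s["tcp_pos"]+R[:,2]*dz)-[120,140])*6)
crop(c,120,140,110,100,6,"pics/s7.png")
E
```

```text
time_s: 7.8
tcp_pos: [0.4554, -0.2964, 0.0544]
ee_rot: [[-0.999, -0.038, 0.003], [-0.038, 0.999, -0.001], [-0.003, -0.001, -1.0]]
wrist_force: [0.3, 0.7, -0.1]
gripper_width: 0.577
time_s: 8.2
tcp_pos: [0.4535, -0.2959, -0.0071]
ee_rot: [[-0.999, -0.038, -0.003], [-0.038, 0.999, 0.001], [0.003, 0.001, -1.0]]
wrist_force: [-0.5, 0.7, 0.0]
gripper_width: 0.598
t 8.2 tcp [ 0.4535 -0.2959 -0.0071] head -177.8416700241254 z [-0.0027  0.0008 -1.    ] F [-0.5104  0.6696  0.0326] w 0.597861734461957 j [-15.9578  26.9244 -24.5801  -0.0015 -38.6549 -71.8828]
0 [348.6016 462.7066]
-0.03 [337.4104 416.9212]
```

View pics/s7.png

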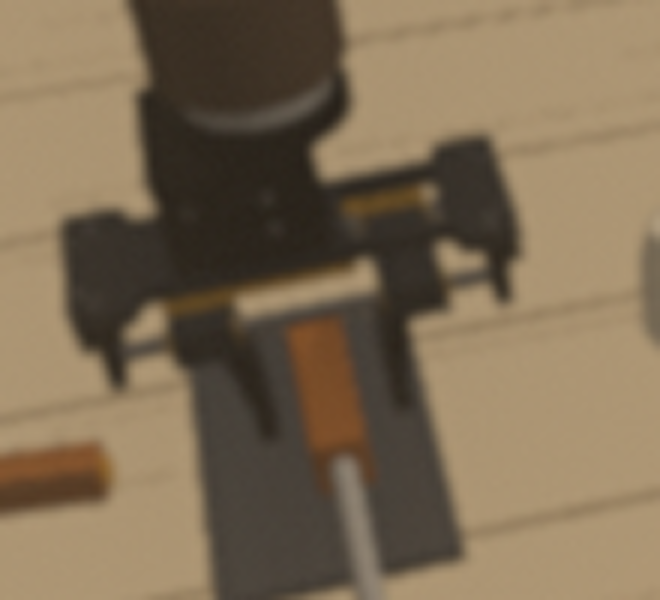

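```bash
python3 -m crank '[[-0.2,[0,0,0.05],[0,0,0]],[-0.2,[0,0,0],[0,0,0]],[1,[0,0,0],[0,0,0]],[1,[0,0,0],[0,0,0]],[1,[0,0,0],[0,0,0]],[1,[0,0,0],[0,0,0]],[1,[0,0,0],[0,0,0]],[1,[0,0,0],[0,0,0]]]'
python3 -m crank '[[1,[0,0,0],[0,0,0]],[1,[0,0,-0.1],[0,0,0]],[1,[0,0,0],[0,0,0]],[1,[0,0,0],[0,0,0]]]'
```

```text
time_s: 9.05
tcp_pos: [0.4545, -0.2963, -0.0108]
ee_rot: [[-0.999, -0.038, 0.0], [-0.038, 0.999, -0.0], [-0.0, -0.0, -1.0]]
wrist_force: [0.4, -2.0, 1.7]
gripper_width: 0.297
time_s: 9.45
tcp_pos: [0.4542, -0.296, -0.0009]
ee_rot: [[-0.999, -0.037, 0.0], [-0.037, 0.999, 0.0], [-0.0, 0.0, -1.0]]
wrist_force: [-0.4, -0.4, -2.5]
gripper_width: 0.292
```

Run:
```python
from h import *
c=r.capture("scene")
x0,y0=.4535,-.2959
for sgn,uv in ((-1,(140,204.2)),(1,(203.3,190))):
  for z in (.04,.06,.08,.1,.12):
    for h in (.08,.095,): print(sgn,h,z,proj(c,[x0,y0+sgn*h,z])-uv)
s=r.sense(); 
crop(c,120,130,110,120,6,"pics/s8.png")
# mill
crop(c,255,190,60,70,10,"pics/s8m.png")
for n,P in (("tip",[.4542+.165,-.290,.0361]),): print(proj(c,P))
```

```text
-1 0.08 0.04 [5.7512 6.7505]
-1 0.095 0.04 [0.0969 7.8811]
-1 0.08 0.06 [4.0162 1.3688]
-1 0.095 0.06 [-1.7208  2.497 ]
-1 0.08 0.08 [ 2.2335 -4.1612]
-1 0.095 0.08 [-3.5887 -3.0358]
-1 0.08 0.1 [ 0.401  -9.8454]
-1 0.095 0.1 [-5.5089 -8.7235]
-1 0.08 0.12 [ -1.4833 -15.6906]
-1 0.095 0.12 [ -7.4836 -14.5729]
1 0.08 0.04 [0.5601 9.3312]
1 0.095 0.04 [5.8094 8.2816]
1 0.08 0.06 [-0.3539  3.9791]
1 0.095 0.06 [4.967  2.9327]
1 0.08 0.08 [-1.2922 -1.5152]
1 0.095 0.08 [ 4.1022 -2.5579]
1 0.08 0.1 [-2.2557 -7.1576]
1 0.095 0.1 [ 3.2142 -8.196 ]
1 0.08 0.12 [ -3.2455 -12.9542]
1 0.095 0.12 [  2.3021 -13.9876]
[184.3944 249.3551]
```

View pics/s8.png

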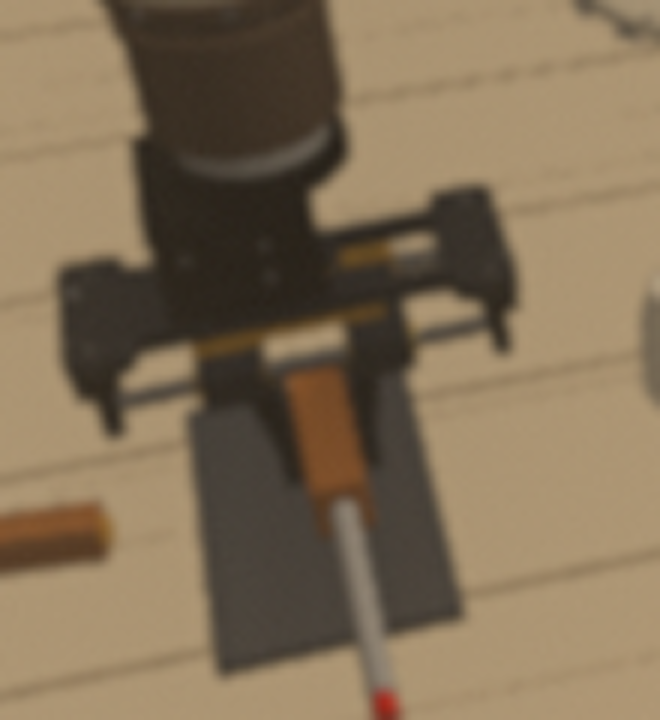

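View pics/s8m.png

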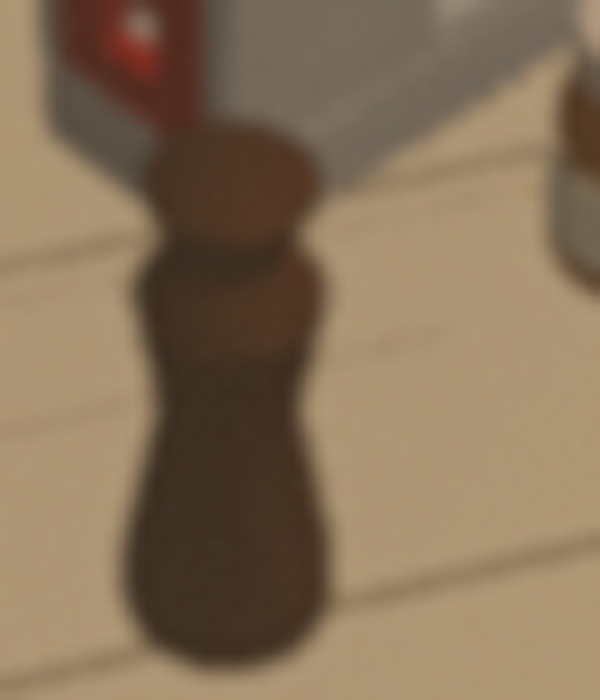

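Run:
```python
from h import *
c=r.capture("scene")
crop(c,250,150,80,60,10,"pics/s9.png")
A=[(258.4,171.7),(278.3,185.1),(300,172.2),(278.4,160.6)]
P=[plane(c,*q,.115)[:2] for q in A]; print(P,np.mean(P,0))
f=plane(c,277.8,256.2,0)[:2]; o=ray(c,0,0)[0][:2]; print("mill front",f, f+.025*(f-o)/np.linalg.norm(f-o))
print("mill head top plane", plane(c,277.8,202,.16))
print("hole",plane(c,268.3,192.6,.065))
c=r.capture("top"); crop(c,225,120,60,70,10,"pics/t9.png")
```

```text
[array([ 0.4716, -0.0582]), array([ 0.5436, -0.0242]), array([0.5084, 0.0498]), array([0.4382, 0.0106])] [ 0.4905 -0.0055]
mill front [ 0.679  -0.0687] [ 0.6553 -0.0607]
mill head top plane [ 0.6536 -0.0618  0.16  ]
hole [ 0.5084 -0.0414  0.065 ]
```

View pics/s9.png

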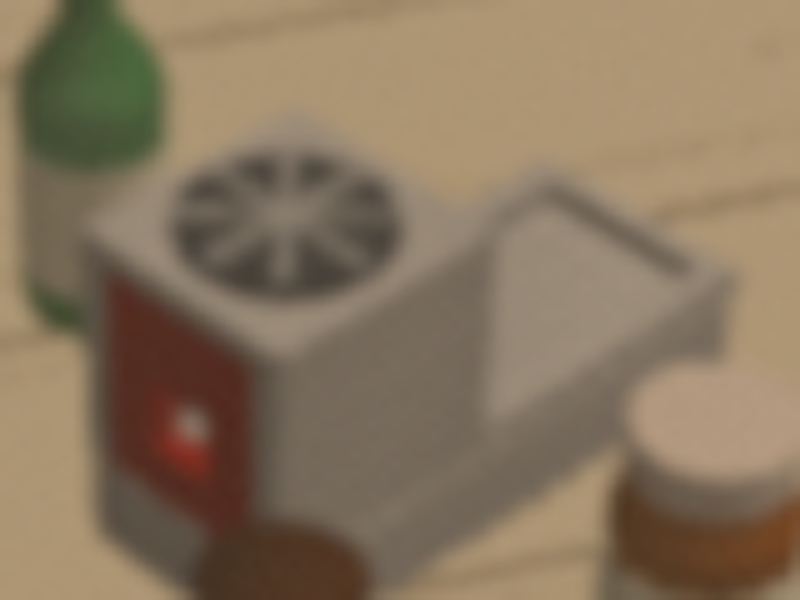

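View pics/t9.png

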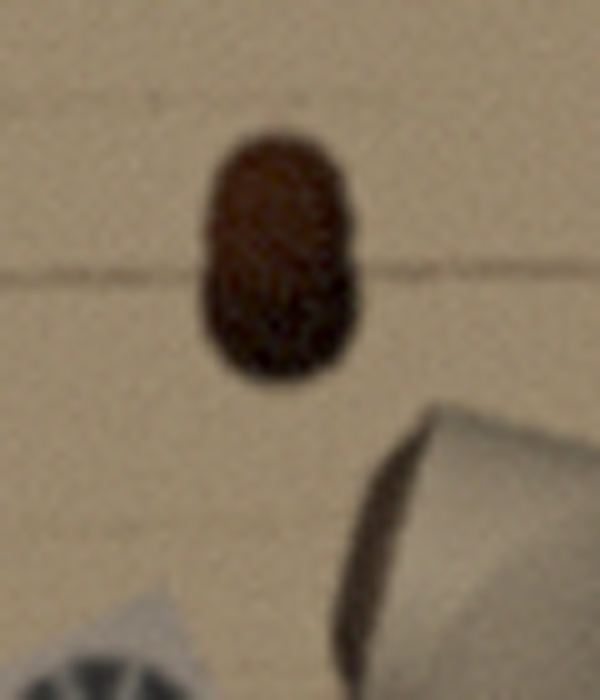

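```bash
python3 -m crank '[[1,[0,0,-0.2],[0,0,0]],[1,[0,0,-0.3],[0,0,0]],[1,[0,0,-0.3],[0,0,0]],[1,[0,0,-0.2],[0,0,0]],[1,[0,0,0],[0,0,-0.1]],[1,[0,0,0],[0,0,-0.18]],[1,[0,0,0],[0,0,-0.18]],[1,[0,0,0],[0,0,-0.18]]]'
python3 -m crank '[[1,[0,0,0],[0,0,-0.18]],[1,[0,0,0],[0,0,-0.18]],[1,[0,0,0],[0,0,-0.18]],[1,[0,0,0],[0,0,-0.18]],[1,[0,0,0],[0,0,-0.18]],[1,[0,0,0],[0,0,-0.18]],[1,[0,0,0],[0,0,-0.18]],[1,[0,0,0],[0,0,-0.18]]]'
python3 -m crank '[[1,[0,0,0],[0,0,-0.18]],[1,[0,0,0],[0,0,-0.18]],[1,[0,0,0],[0,0,-0.1]],[1,[0,0,0],[0.11,0,0]],[1,[0,0,0],[0.11,0,0]],[1,[0,0,0],[0,0,0]]]'
cat >> h.py <<'E'
O=np.array([.4904,-.0071]); YAW=25.6
xb=np.array([np.cos(np.radians(YAW)),np.sin(np.radians(YAW)),0]); yb=np.array([-xb[1],xb[0],0])
def B(x,y,z): return np.r_[O,0]+x*xb+y*yb+np.r_[0,0,z]
def tob(p): d=np.asarray(p)-np.r_[O,0]; return np.array([d@xb,d@yb,d[2]])
L,Hh=.165,.037
def tip():
    s=r.sense();R=s["ee_rot"]; return s["tcp_pos"]-L*R[:,0]-Hh*R[:,2]
def need_tip(p,R):
    need(np.asarray(p)+L*R[:,0]+Hh*R[:,2],R)
E
python3 - <<'E'
from h import *
st(); print(tob(tip()))
need_tip(B(0,-.085,.12),Rt(180+90+YAW,10))
E
```

```text
time_s: 10.4
tcp_pos: [0.4538, -0.2958, 0.0986]
ee_rot: [[-0.855, -0.519, -0.001], [-0.519, 0.855, 0.001], [0.0, 0.001, -1.0]]
wrist_force: [-0.5, 0.5, -2.5]
gripper_width: 0.296
time_s: 11.2
tcp_pos: [0.4538, -0.2958, 0.0985]
ee_rot: [[0.106, -0.994, -0.001], [-0.994, -0.106, 0.001], [-0.001, 0.001, -1.0]]
wrist_force: [0.2, -0.5, -1.9]
gripper_width: 0.293
time_s: 11.8
tcp_pos: [0.4524, -0.2964, 0.0987]
ee_rot: [[0.443, -0.883, 0.154], [-0.897, -0.436, 0.078], [-0.002, -0.172, -0.985]]
wrist_force: [-0.0, -0.1, -1.0]
gripper_width: 0.295
t 11.8 tcp [ 0.4524 -0.2964  0.0987] head -63.72591663036225 z [ 0.1537  0.078  -0.985 ] F [-0.0112 -0.0961 -1.009 ] w 0.2951003707429867 j [-21.0876  16.6319 -18.8223  -9.8773 -48.2901  53.5306]
[-0.1675 -0.0796  0.1355]
turn total [0.0017 0.005  0.0143] | shift total, new axes [ 0.0555 -1.6051  0.4369] | shift, old axes [ 0.0753 -1.6049  0.4345]
```

```bash
python3 -m crank '[[1,[0,-0.2,0],[0,0,0.014]],[1,[0,-0.35,0],[0,0,0]],[1,[0,-0.35,0],[0,0,0]],[1,[0,-0.35,0],[0,0,0]],[1,[0.06,-0.35,0],[0,0,0]],[1,[0,0,0.2],[0,0,0]],[1,[0,0,0.23],[0,0,0]],[1,[0,0,0],[0,0,0]]]'
python3 - <<'E'
from h import *
st(); print(tob(tip()))
need_tip(B(0,-.085,.12),Rt(180+90+YAW,10))
c=r.capture("scene"); crop(c,170,110,160,120,5,"pics/s10.png"); print("tip pred",(proj(c,tip())-[170,110])*5)
c=r.capture("top"); crop(c,200,120,120,120,5,"pics/t10.png"); print("tip pred",(proj(c,tip())-[200,120])*5)
E
```

```text
time_s: 12.6
tcp_pos: [0.6028, -0.2277, 0.0795]
ee_rot: [[0.436, -0.888, 0.144], [-0.9, -0.429, 0.079], [-0.008, -0.164, -0.986]]
wrist_force: [-1.1, 0.0, -3.6]
gripper_width: 0.297
t 12.6 tcp [ 0.6028 -0.2277  0.0795] head -64.13869380710213 z [ 0.1443  0.0789 -0.9864] F [-1.0948  0.0098 -3.6221] w 0.2967621658811634 j [ -9.6369  26.1565  -7.4681  -7.7402 -49.1818  40.1554]
[-0.0008 -0.0828  0.1174]
turn total [0.0122 0.0112 0.004 ] | shift total, new axes [ 0.0253 -0.011  -0.0389] | shift, old axes [ 0.025  -0.0105 -0.0392]
tip pred [424.3299 371.1052]
tip pred [303.0214 316.0157]
```

View pics/s10.png

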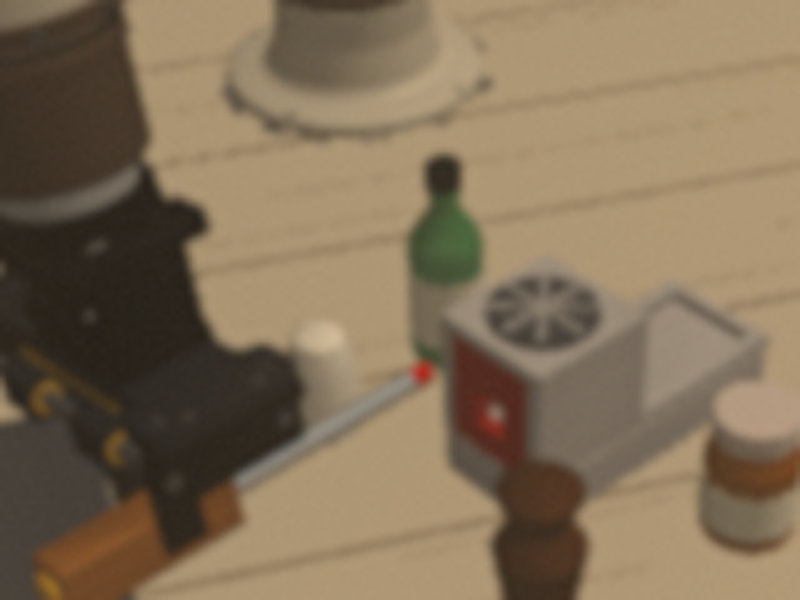

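View pics/t10.png

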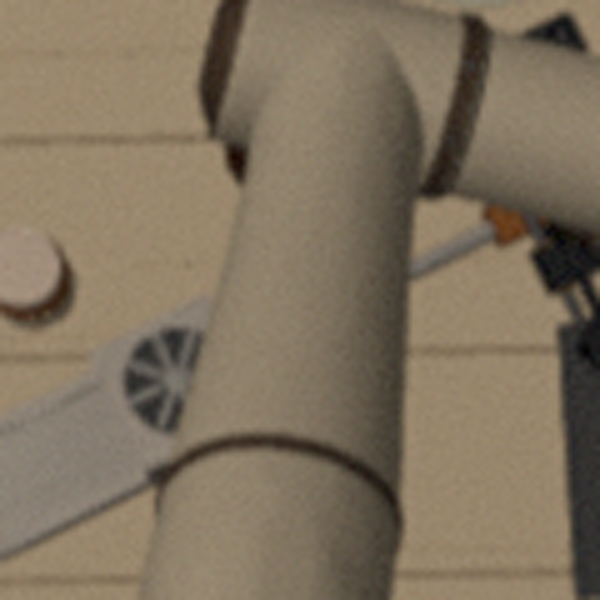

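```bash
python3 -m crank '[[1,[0,0,0],[0,0,0]],[1,[0,0,0],[0,0,0]]]'
python3 - <<'E'
from h import *
st(); print(tob(tip()))
need_tip(B(0,-.075,.065),Rt(180+90+YAW,10))
E
```

```text
time_s: 12.9
tcp_pos: [0.606, -0.2298, 0.0857]
ee_rot: [[0.436, -0.886, 0.156], [-0.9, -0.429, 0.076], [-0.0, -0.174, -0.985]]
wrist_force: [0.1, 0.3, -2.9]
gripper_width: 0.299
t 12.9 tcp [ 0.606  -0.2298  0.0857] head -64.17209471561807 z [ 0.1561  0.0758 -0.9848] F [ 0.0557  0.2624 -2.896 ] w 0.2986163052553491 j [ -9.7517  25.7867  -7.1826  -7.6834 -49.1352  40.2093]
[ 0.0009 -0.0858  0.1222]
turn total [0.0001 0.0011 0.005 ] | shift total, new axes [-0.1079  0.1146  0.56  ] | shift, old axes [-0.1078  0.1141  0.5601]
```

```bash
python3 -m crank '[[1,[0,0.05,0.25],[0,0,0.005]],[1,[0,0.06,0.25],[0,0,0]],[1,[-0.08,0,0.06],[0,0,0]],[1,[0,0,0],[0,0,0]],[1,[0,0,0],[0,0,0]],[1,[0,0,0],[0,0,0]]]'
python3 - <<'E'
from h import *
st(); print(tob(tip()))
need_tip(B(0,-.045,.065),Rt(180+90+YAW,10))
c=r.capture("scene"); crop(c,230,150,80,60,10,"pics/s11.png"); print("tip pred",(proj(c,tip())-[230,150])*10, "hole",(proj(c,B(0,-.04,.065))-[230,150])*10)
E
```

```text
time_s: 13.5
tcp_pos: [0.6022, -0.2228, 0.0291]
ee_rot: [[0.433, -0.888, 0.157], [-0.901, -0.426, 0.076], [-0.0, -0.175, -0.985]]
wrist_force: [-0.2, -0.1, -1.9]
gripper_width: 0.296
t 13.5 tcp [ 0.6022 -0.2228  0.0291] head -64.35166989745485 z [ 0.1574  0.0756 -0.9846] F [-0.2073 -0.138  -1.9406] w 0.29612897215936923 j [ -9.1749  28.9696 -11.0844  -8.5767 -41.986   40.8045]
[ 0.001  -0.0779  0.0656]
turn total [-0.0012  0.0003  0.001 ] | shift total, new axes [-0.3287  0.0127  0.0035] | shift, old axes [-0.3287  0.0124  0.0035]
tip pred [275.6912 487.5131] hole [376.1637 425.6017]
```

View pics/s11.png

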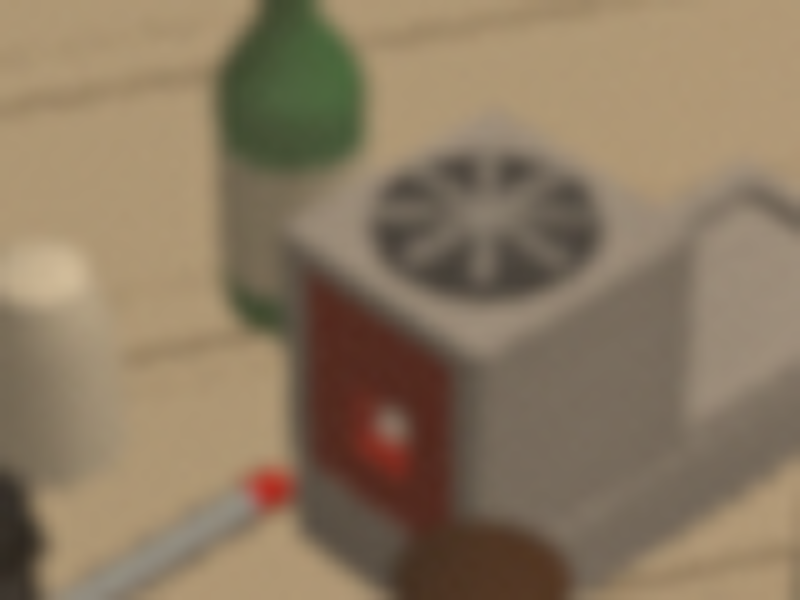

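Run:
```python
from h import *
c=r.capture("scene"); im=c["img"].astype(int)
print(im[186:202,262:276,2]); print(im[186:202,262:276,1])
for x in (-.011,.011):
  for z in (.054,.076): print(x,z,proj(c,B(x,-.04,z)))
```

```text
[[ 83  84  83  82  84  82  84  84  83  82  83  83  85  90]
 [ 84  83  83  84  84  84  83  83  82  83  83  82  85  87]
 [ 84  83  86  87  87  85  84  82  83  84  84  83  85  87]
 [ 83  84  86  92  93  91  88  85  83  83  84  82  84  88]
 [ 83  84  88  94 101 101 101  96  88  84  83  83  86  88]
 [ 83  84  88  96 104 113 118 114  99  86  82  84  85  88]
 [ 82  83  87  98 109 122 133 131 110  91  82  82  85  88]
 [ 84  82  89 100 117 129 139 135 114  91  81  83  85  88]
 [ 82  82  88 100 117 131 137 134 115  91  81  82  84  87]
 [ 83  82  84  94 108 121 130 130 114  92  82  83  85  88]
 [ 86  85  83  86  93 103 115 121 110  91  82  84  84  87]
 [ 90  90  86  84  84  88  98 105 100  88  82  83  85  88]
 [ 91  93  90  86  84  84  85  89  89  85  82  82  84  87]
 [ 90  92  91  89  87  84  84  84  84  82  83  84  85  87]
 [ 90  92  91  91  90  89  86  84  83  82  83  82  84  86]
 [ 90  91  91  91  92  92  90  88  85  82  82  82  81  85]]
[[ 43  42  43  42  43  42  43  43  41  41  44  49  60  73]
 [ 43  41  43  43  44  43  42  43  41  42  41  43  53  68]
 [ 43  43  44  42  42  43  42  42  42
[... 219 characters left out ...]
9  73  99 105  84  55  42  41  51  67]
 [ 45  42  42  43  49  65  89  96  79  55  41  42  52  67]
 [ 44  41  42  42  43  52  64  71  63  49  41  42  50  67]
 [ 46  44  42  42  43  44  47  50  46  44  41  42  51  67]
 [ 54  49  43  42  42  42  43  43  42  42  40  44  50  66]
 [ 68  61  51  45  42  42  42  43  42  41  41  43  50  66]
 [ 76  73  63  52  45  42  41  41  42  43  41  42  50  67]
 [ 81  79  73  64  54  47  44  42  42  41  43  43  51  67]
 [ 81  82  79  74  66  59  50  45  43  40  42  42  50  66]
 [ 80  81  81  79  77  73  65  55  47  43  41  43  48  62]]
-0.011 0.054 [265.0257 193.6841]
-0.011 0.076 [264.9019 187.6654]
0.011 0.054 [270.3267 197.4475]
0.011 0.076 [270.2794 191.4049]
```

```bash
python3 -m crank '[[1,[-0.1,0.01,0.01],[0,0,0]],[1,[-0.2,0,0],[0,0,0]],[1,[0,0,0],[0,0,0]],[1,[0,0,0],[0,0,0]]]'
python3 - <<'E'
from h import *
st(); print(tob(tip()))
c=r.capture("scene"); crop(c,230,150,80,60,10,"pics/s12.png"); print("tip pred",(proj(c,tip())-[230,150])*10)
E
```

```text
time_s: 14.0
tcp_pos: [0.5871, -0.1954, 0.0265]
ee_rot: [[0.433, -0.888, 0.154], [-0.901, -0.427, 0.076], [-0.002, -0.172, -0.985]]
wrist_force: [0.8, -0.8, -1.4]
gripper_width: 0.298
t 14.0 tcp [ 0.5871 -0.1954  0.0265] head -64.32237155600879 z [ 0.1545  0.0765 -0.985 ] F [ 0.7717 -0.7547 -1.3548] w 0.2982490009458604 j [ -6.6517  27.2911 -14.7794  -8.4179 -39.8843  38.4043]
[-0.0007 -0.0467  0.0633]
tip pred [355.8709 441.0424]
```

View pics/s12.png

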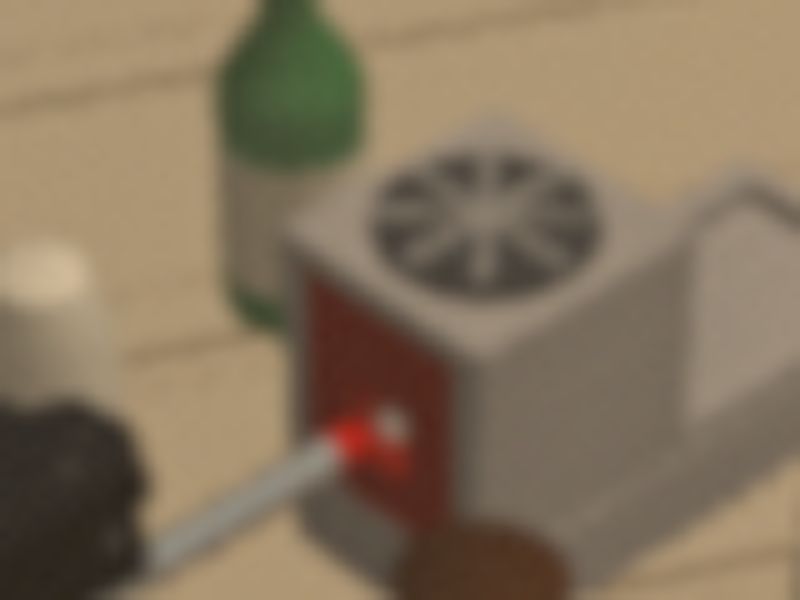

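```bash
python3 -m crank '[[1,[-0.06,-0.015,0],[0,0,0]],[1,[-0.1,0,0],[0,0,0]],[1,[-0.1,0,0],[0,0,0]],[1,[0,0,0],[0,0,0]],[1,[0,0,0],[0,0,0]]]'
python3 - <<'E'
from h import *
st(); print(tob(tip()))
c=r.capture("scene"); crop(c,200,150,110,80,7,"pics/s13.png")
E
```

```text
time_s: 14.55
tcp_pos: [0.578, -0.172, 0.027]
ee_rot: [[0.433, -0.888, 0.156], [-0.901, -0.426, 0.075], [-0.0, -0.174, -0.985]]
wrist_force: [0.7, -3.9, -2.8]
gripper_width: 0.293
t 14.55 tcp [ 0.578 -0.172  0.027] head -64.34587354153398 z [ 0.1563  0.0755 -0.9848] F [ 0.7488 -3.8955 -2.7538] w 0.2930499439408615 j [ -4.2641  25.872  -17.4631  -8.0646 -38.269   35.8856]
[ 0.0012 -0.0216  0.0635]
```

View pics/s13.png

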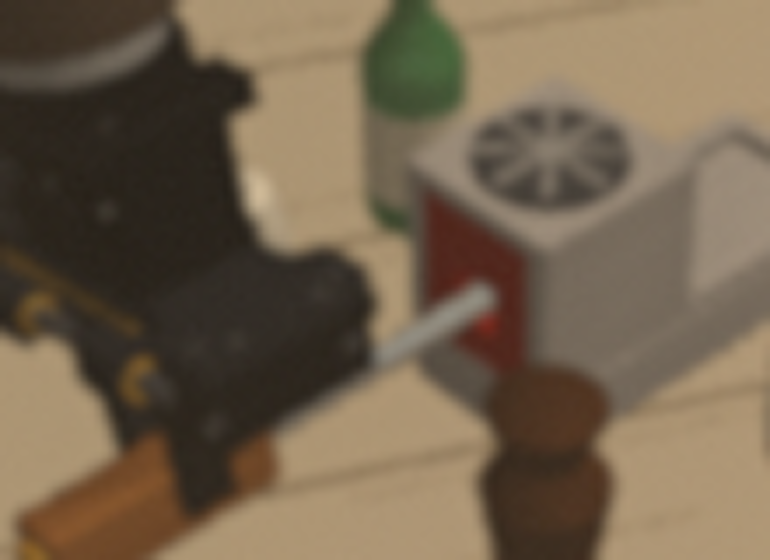

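```bash
python3 -m crank '[[1,[-0.05,0,0],[0,0,0]],[1,[-0.06,0,0],[0,0,0]],[1,[-0.06,0,0],[0,0,0]],[1,[-0.06,0,0],[0,0,0]],[1,[0,0,0],[0,0,0]]]'
python3 - <<'E'
from h import *
st(); print(tob(tip()))
c=r.capture("scene"); crop(c,200,150,130,80,6,"pics/s14.png")
E
```

```text
time_s: 15.1
tcp_pos: [0.5703, -0.1526, 0.0281]
ee_rot: [[0.432, -0.887, 0.161], [-0.902, -0.426, 0.074], [0.003, -0.177, -0.984]]
wrist_force: [5.0, -8.4, -3.2]
gripper_width: 0.299
t 15.1 tcp [ 0.5703 -0.1526  0.0281] head -64.37597888453881 z [ 0.161   0.0737 -0.9842] F [ 4.9911 -8.4083 -3.1777] w 0.29864309795040467 j [ -2.1469  24.5992 -19.7945  -7.6609 -36.7222  33.5758]
[ 0.0026 -0.0007  0.0639]
```

View pics/s14.png

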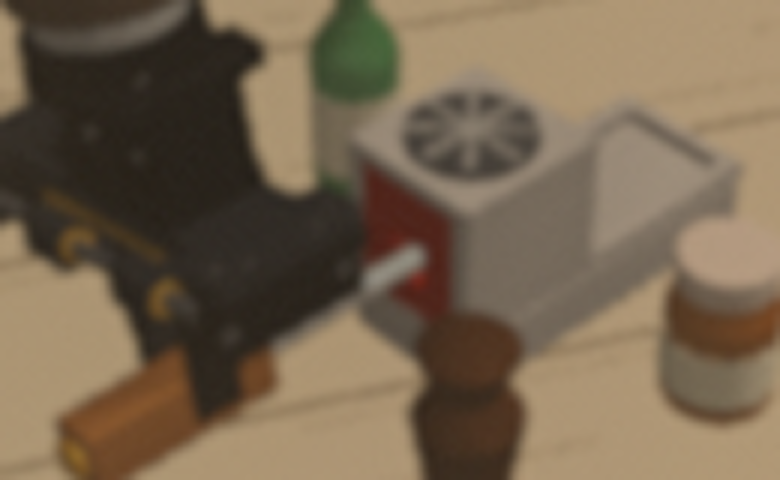

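Run:
```python
from h import *
c=r.capture("scene")
for z in (.09,.11,.13,.15,.18):
    for uv in ((260.5,189),(257,215)):
        p=plane(c,*uv,z); print(z,uv,tob(p))
print("tcp b",tob(r.sense()["tcp_pos"]))
w=r.capture("wrist"); cv2.imwrite("pics/w14.png",w["img"]); print("wrist cam",tob(ray(w,0,0)[0]))
```

```text
0.09 (260.5, 189) [-0.0022 -0.0636  0.09  ]
0.09 (257, 215) [ 0.0673 -0.1367  0.09  ]
0.11 (260.5, 189) [ 0.0161 -0.0792  0.11  ]
0.11 (257, 215) [ 0.0833 -0.1498  0.11  ]
0.13 (260.5, 189) [ 0.0344 -0.0947  0.13  ]
0.13 (257, 215) [ 0.0993 -0.1629  0.13  ]
0.15 (260.5, 189) [ 0.0526 -0.1102  0.15  ]
0.15 (257, 215) [ 0.1153 -0.176   0.15  ]
0.18 (260.5, 189) [ 0.0801 -0.1335  0.18  ]
0.18 (257, 215) [ 0.1393 -0.1957  0.18  ]
tcp b [ 0.0091 -0.1658  0.0279]
wrist cam [-0.0253 -0.237   0.2232]
```

View pics/w14.png

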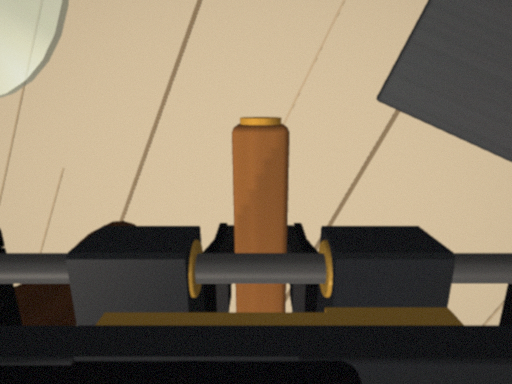

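```bash
python3 -m crank '[[1,[-0.05,0.01,0],[0,0,0]],[1,[-0.06,0.01,0],[0,0,0]],[1,[-0.06,0,0],[0,0,0]],[1,[-0.06,0,0],[0,0,0]],[1,[0,0,0],[0,0,0]]]'
python3 - <<'E'
from h import *
st(); print(tob(tip()))
c=r.capture("scene"); crop(c,200,150,130,100,6,"pics/s15.png")
w=r.capture("wrist"); cv2.imwrite("pics/w15.png",w["img"])
E
```

```text
time_s: 15.75
tcp_pos: [0.5543, -0.1303, 0.0258]
ee_rot: [[0.432, -0.889, 0.152], [-0.902, -0.425, 0.078], [-0.004, -0.171, -0.985]]
wrist_force: [0.5, 0.4, -1.8]
gripper_width: 0.295
t 15.75 tcp [ 0.5543 -0.1303  0.0258] head -64.41315513983575 z [ 0.1521  0.0776 -0.9853] F [ 0.511   0.4227 -1.8162] w 0.29523406195935187 j [  0.1767  23.2855 -22.5676  -7.6182 -35.5993  31.255 ]
[-0.0019  0.0261  0.063 ]
```

View pics/s15.png

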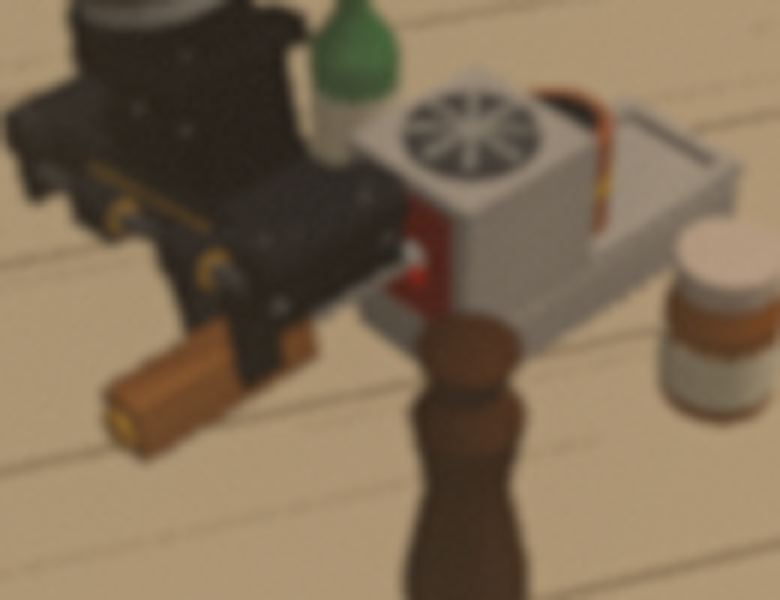

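View pics/w15.png

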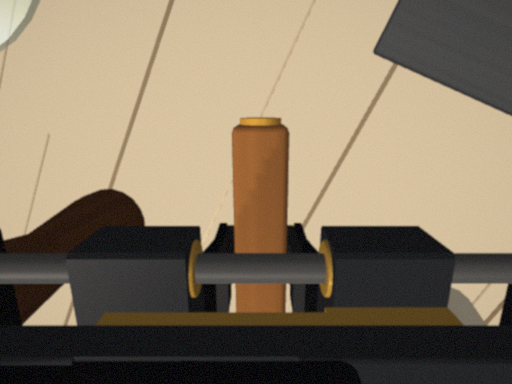

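```bash
python3 -m crank '[[1,[-0.04,0,0],[0,0,0]],[1,[-0.05,0,0],[0,0,0]],[1,[-0.05,0,0],[0,0,0]],[1,[-0.05,0,0],[0,0,0]],[1,[-0.05,0,0],[0,0,0]],[1,[-0.04,0,0],[0,0,0]],[1,[0,0,0],[0,0,0]],[1,[0,0,0],[0,0,0]]]'
python3 - <<'E'
from h import *
st(); print(tob(tip()))
c=r.capture("scene"); crop(c,200,130,130,100,6,"pics/s16.png")
w=r.capture("top"); crop(w,170,120,100,120,5,"pics/t16.png")
E
```

```text
time_s: 16.65
tcp_pos: [0.5432, -0.1056, 0.0262]
ee_rot: [[0.433, -0.888, 0.154], [-0.902, -0.426, 0.077], [-0.003, -0.172, -0.985]]
wrist_force: [-0.3, -0.0, -2.1]
gripper_width: 0.296
t 16.65 tcp [ 0.5432 -0.1056  0.0262] head -64.36714721808207 z [ 0.1535  0.0768 -0.9852] F [-0.2527 -0.0065 -2.0803] w 0.29631095407433194 j [  3.1497  21.8526 -25.3012  -7.0208 -33.9614  27.9899]
[-0.0014  0.0532  0.0631]
```

View pics/s16.png

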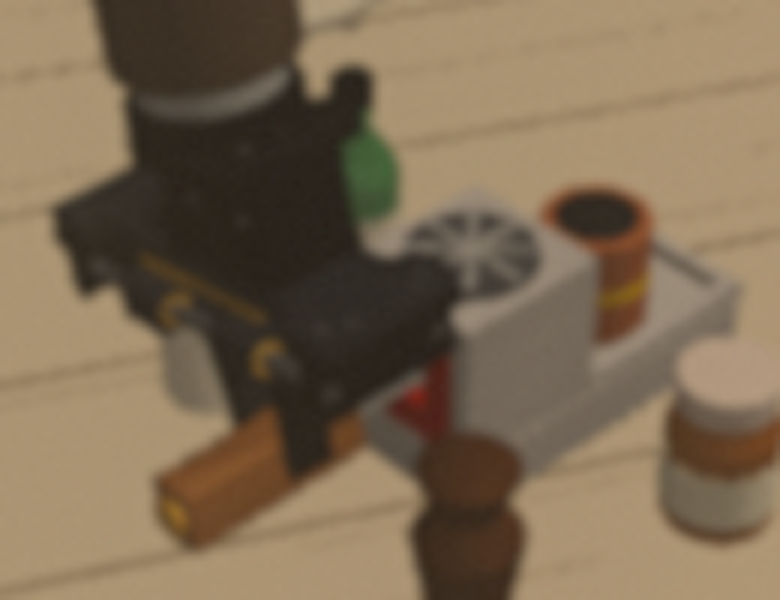

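View pics/t16.png

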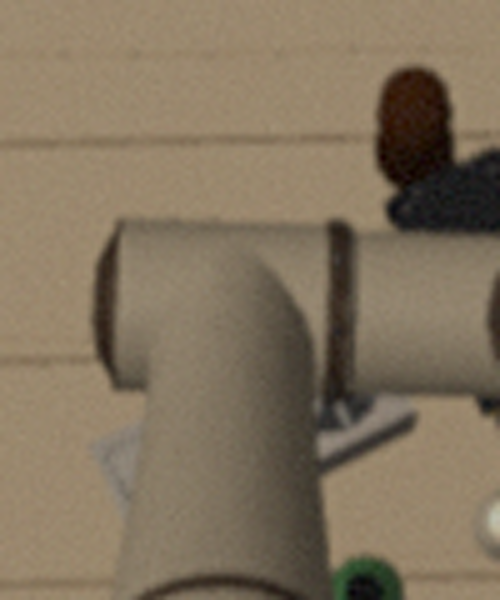

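Run:
```python
from h import *
c=r.capture("scene"); hsv=cv2.cvtColor(c["img"],cv2.COLOR_BGR2HSV); g=hsv[...,2]
k=np.zeros_like(g);k[155:178,288:312]=1
mk=((g<60)&(k>0)).astype(np.uint8)*255
ct=max(cv2.findContours(mk,cv2.RETR_EXTERNAL,cv2.CHAIN_APPROX_NONE)[0],key=cv2.contourArea)
e=cv2.fitEllipse(ct);print(e,tob(plane(c,*e[0],.095)),plane(c,*e[0],.095))
```

```text
((298.9036560058594, 165.54505920410156), (5.30382776260376, 10.469889640808105), 93.21627807617188) [-0.001   0.0843  0.095 ] [0.453  0.0685 0.095 ]
```

```bash
python3 -m crank '[[1,[0.1,0,0],[0,0,0]],[1,[0.25,0,0],[0,0,0]],[1,[0.25,0,0],[0,0,0]],[1,[0.25,0,0],[0,0,0]],[1,[0.25,0,0],[0,0,0]],[1,[0.2,0,0],[0,0,0]],[1,[0,0,0],[0,0,0]],[1,[0,0,0],[0,0,0]]]'
python3 - <<'E'
from h import *
st(); print(tob(tip()))
c=r.capture("scene"); crop(c,170,120,170,120,4.5,"pics/s17.png")
R=Rt(182,0)
need([.4545,-.2963,.1],R)
E
```

```text
time_s: 17.6
tcp_pos: [0.5991, -0.2238, 0.0252]
ee_rot: [[0.431, -0.889, 0.153], [-0.902, -0.424, 0.077], [-0.003, -0.171, -0.985]]
wrist_force: [-1.1, 0.5, -2.8]
gripper_width: 0.295
t 17.6 tcp [ 0.5991 -0.2238  0.0252] head -64.4717269224302 z [ 0.153   0.0769 -0.9852] F [-1.1154  0.4779 -2.8411] w 0.2951990474477932 j [ -9.3443  29.169  -11.3516  -8.6896 -41.806   40.9501]
[-0.0017 -0.0776  0.0623]
turn total [-0.1374  0.2198  2.5163] | shift total, new axes [ 1.4687 -0.6799 -0.7466] | shift, old axes [ 0.0331  1.4664 -1.0125]
```

View pics/s17.png

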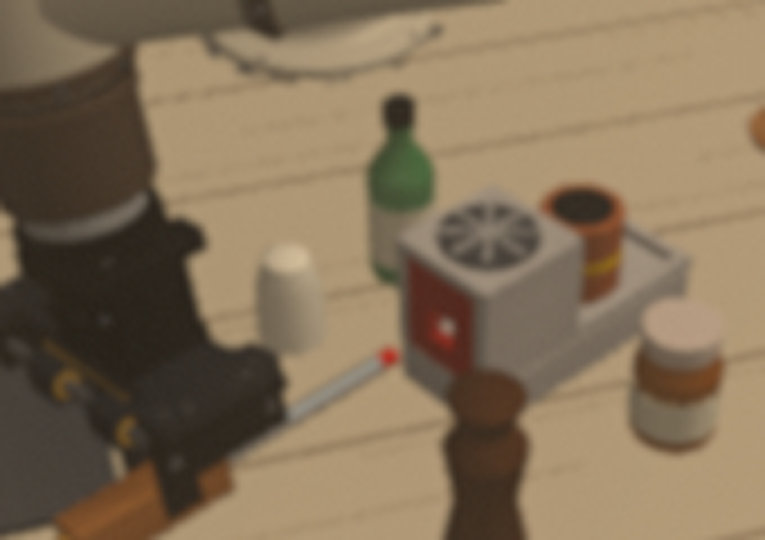

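```bash
python3 -m crank '[[1,[0,0,-0.2],[0,0,0]],[1,[0,0,-0.4],[0,0,0]],[1,[0.03,0.1,-0.4],[0,0,0]],[1,[0,0.3,0],[0,0,0]],[1,[0,0.4,0],[0,0,0]],[1,[0,0.4,0],[0,0,0]],[1,[0,0.2,0],[0,0,0]],[1,[0,0,0],[-0.11,0,0]]]'
python3 -m crank '[[1,[0,0,0],[-0.11,0,0]],[1,[0,0,0],[0,0,0.1]],[1,[0,0,0],[0,0,0.18]],[1,[0,0,0],[0,0,0.18]],[1,[0,0,0],[0,0,0.18]],[1,[0,0,0],[0,0,0.18]],[1,[0,0,0],[0,0,0.18]],[1,[0,0,0],[0,0,0.18]]]'
python3 -m crank '[[1,[0,0,0],[0,0,0.18]],[1,[0,0,0],[0,0,0.18]],[1,[0,0,0],[0,0,0.18]],[1,[0,0,0],[0,0,0.18]],[1,[0,0,0],[0,0,0.18]],[1,[0,0,0],[0,0,0.18]],[1,[0,0,0],[0,0,0.18]],[1,[0,0,0],[0,0,0]]]'
python3 - <<'E'
from h import *
st(); 
need([.4545,-.2963,.015],Rt(182,0))
E
```

```text
time_s: 18.45
tcp_pos: [0.4558, -0.2937, 0.1001]
ee_rot: [[0.427, -0.901, 0.073], [-0.904, -0.425, 0.041], [-0.006, -0.083, -0.997]]
wrist_force: [0.8, -0.1, -2.6]
gripper_width: 0.3
time_s: 19.25
tcp_pos: [0.4609, -0.2921, 0.1004]
ee_rot: [[-0.466, -0.885, -0.001], [-0.885, 0.466, 0.003], [-0.002, 0.002, -1.0]]
wrist_force: [0.4, 0.5, -2.7]
gripper_width: 0.296
time_s: 20.05
tcp_pos: [0.4609, -0.2923, 0.1004]
ee_rot: [[-0.995, -0.103, -0.001], [-0.103, 0.995, 0.003], [0.001, 0.003, -1.0]]
wrist_force: [-0.4, -0.5, -1.6]
gripper_width: 0.297
t 20.05 tcp [ 0.4609 -0.2923  0.1004] head -174.11398219531873 z [-0.0009  0.0026 -1.    ] F [-0.3835 -0.5213 -1.5997] w 0.2967866330362057 j [-15.4389  19.103  -17.6464  -0.1596 -53.3418 -68.5797]
turn total [ 0.0034 -0.001   0.0864] | shift total, new axes [ 0.065  -0.0381  0.854 ] | shift, old axes [ 0.0668 -0.0358  0.854 ]
```

```bash
python3 -m crank '[[1,[0.06,-0.04,0.2],[0,0,0.086]],[1,[0,0,0.3],[0,0,0]],[1,[0,0,0.3],[0,0,0]],[1,[0,0,0.15],[0,0,0]],[1,[0,0,0.08],[0,0,0]],[1,[0,0,0],[0,0,0]],[1,[0,0,0],[0,0,0]]]'
python3 - <<'E'
from h import *
st(); 
need([.4545,-.2963,-.011],Rt(182,0))
E
```

```text
time_s: 20.75
tcp_pos: [0.4563, -0.2976, -0.0018]
ee_rot: [[-0.999, -0.036, 0.0], [-0.036, 0.999, 0.002], [-0.001, 0.002, -1.0]]
wrist_force: [0.0, 0.1, -2.7]
gripper_width: 0.297
t 20.75 tcp [ 0.4563 -0.2976 -0.0018] head -177.95297202430092 z [ 0.0005  0.0016 -1.    ] F [ 0.048   0.0507 -2.7099] w 0.29658665652670213 j [-16.1135  26.648  -23.9239  -0.1463 -39.427  -71.7264]
turn total [0.002  0.0007 0.001 ] | shift total, new axes [0.0173 0.0133 0.0917] | shift, old axes [0.0174 0.0132 0.0917]
```

```bash
python3 -m crank '[[1,[0.01,0.01,0.04],[0,0,0]],[1,[0,0,0.04],[0,0,0]],[1,[0,0,0.01],[0,0,0]],[1,[0,0,0],[0,0,0]],[1,[0,0,0],[0,0,0]]]'
```

```text
time_s: 21.25
tcp_pos: [0.4547, -0.2965, -0.0107]
ee_rot: [[-0.999, -0.034, -0.0], [-0.034, 0.999, 0.002], [0.0, 0.002, -1.0]]
wrist_force: [-0.4, 3.0, 5.6]
gripper_width: 0.292
```

```bash
python3 -m crank '[[-0.2,[0,0,0],[0,0,0]],[-0.2,[0,0,0],[0,0,0]],[-0.2,[0,0,0],[0,0,0]],[-0.2,[0,0,0],[0,0,0]],[-0.2,[0,0,0],[0,0,0]],[-0.2,[0,0,-0.1],[0,0,0]],[-0.2,[0,0,-0.3],[0,0,0]],[-0.2,[0,0,-0.4],[0,0,0]]]'
python3 -m crank '[[-1,[0,0,-0.4],[0,0,0]],[-1,[0,0,-0.4],[0,0,0]],[-1,[0,0,-0.2],[0,0,0]],[-1,[0,0,0],[0,0,0]]]'
python3 - <<'E'
from h import *
st()
c=r.capture("scene"); crop(c,120,100,220,165,3.6,"pics/s18.png")
w=r.capture("wrist"); cv2.imwrite("pics/w18.png",w["img"])
hsv=cv2.cvtColor(c["img"],cv2.COLOR_BGR2HSV); g=hsv[...,2]
k=np.zeros_like(g);k[155:178,288:312]=1
mk=((g<60)&(k>0)).astype(np.uint8)*255
ct=max(cv2.findContours(mk,cv2.RETR_EXTERNAL,cv2.CHAIN_APPROX_NONE)[0],key=cv2.contourArea)
e=cv2.fitEllipse(ct);print(e,tob(plane(c,*e[0],.095)),plane(c,*e[0],.095))
E
```

```text
time_s: 22.05
tcp_pos: [0.453, -0.2961, 0.0681]
ee_rot: [[-0.999, -0.034, -0.005], [-0.034, 0.999, 0.004], [0.005, 0.004, -1.0]]
wrist_force: [0.4, -0.1, -0.3]
gripper_width: 0.599
time_s: 22.45
tcp_pos: [0.4567, -0.2978, 0.1731]
ee_rot: [[-0.999, -0.035, 0.007], [-0.035, 0.999, -0.001], [-0.007, -0.001, -1.0]]
wrist_force: [-0.3, 0.5, 0.2]
gripper_width: 0.877
t 22.45 tcp [ 0.4567 -0.2978  0.1731] head -178.01977403920233 z [ 0.0074 -0.0012 -1.    ] F [-0.2816  0.4673  0.1994] w 0.8771479374874788 j [-16.0986  14.7258 -12.4192  -0.056  -62.4303 -71.8958]
((299.0, 165.5), (5.110081672668457, 10.216964721679688), 92.35913848876953) [-0.001   0.0847  0.095 ] [0.4529 0.0689 0.095 ]
```

View pics/s18.png

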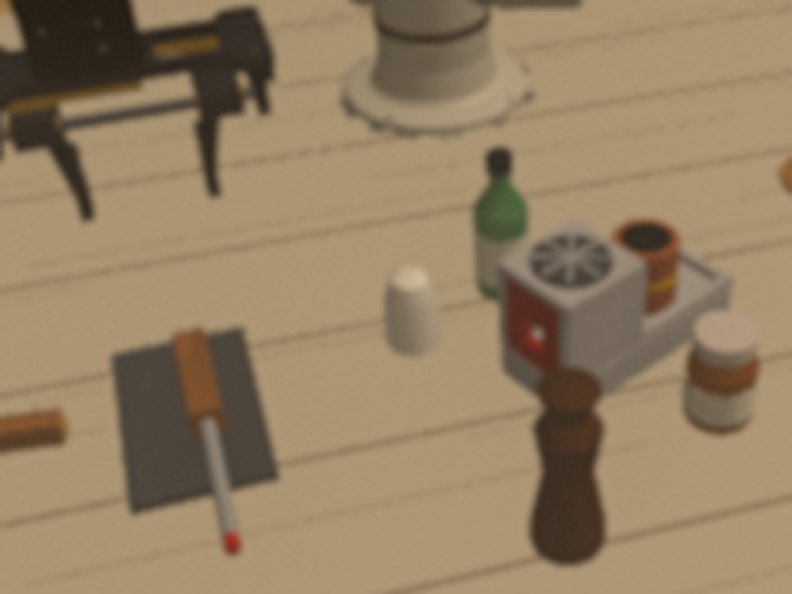

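View pics/w18.png

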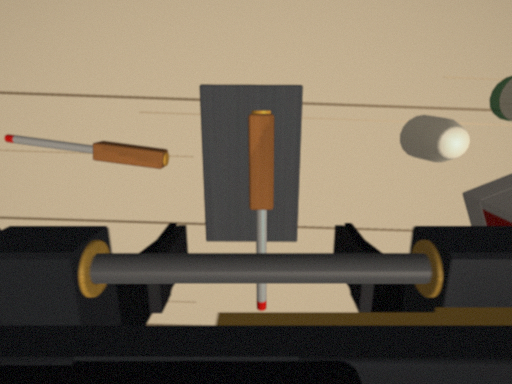

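The tool lies back on the slate: handle at about (262,160) in the wrist view, roughly where it started. The can stands on the apron at base y≈0.084. Next is the can: jaw axis turned 18° off the base's x, which keeps the gripper body clear of the bottle.

```bash
python3 -m crank '[[-1,[0,0,-0.2],[0,0,-0.12]],[-1,[0,0,0],[0,0,-0.18]],[-1,[0,0,0],[0,0,-0.18]],[-1,[0,0,0],[0,0,-0.18]],[-1,[0,0,0],[0,0,-0.18]],[-1,[0,0,0],[0,0,-0.18]],[-1,[0,0,0],[0,0,-0.18]],[-1,[0,0,0],[0,0,-0.18]]]'
python3 -m crank '[[-1,[0,0,0],[0,0,-0.18]],[-1,[0,0,0],[0,0,-0.18]],[-1,[0,0,0],[0,0,-0.18]],[-1,[0,0,0],[0,0,-0.18]],[-1,[0,0,0],[0,0,0]]]'
python3 - <<'E'
from h import *
st(); need([.453,.0687,.19],Rt(277.6))
E
```

```text
time_s: 23.35
tcp_pos: [0.4535, -0.2964, 0.1864]
ee_rot: [[-0.433, -0.902, -0.005], [-0.902, 0.433, 0.004], [-0.001, 0.006, -1.0]]
wrist_force: [0.3, -0.3, 0.9]
gripper_width: 0.998
time_s: 23.85
tcp_pos: [0.4536, -0.2965, 0.1866]
ee_rot: [[0.112, -0.994, -0.005], [-0.994, -0.112, 0.004], [-0.004, 0.004, -1.0]]
wrist_force: [-0.3, -0.1, 0.2]
gripper_width: 0.997
t 23.85 tcp [ 0.4536 -0.2965  0.1866] head -83.57615422774688 z [-0.0045  0.0037 -1.    ] F [-0.3227 -0.089   0.1831] w 0.9970009472074375 j [-16.1034  14.2028 -11.0595  -0.1424 -65.0446  22.5882]
turn total [ 0.0051  0.0053 -0.0261] | shift total, new axes [-3.6206 -0.4768 -0.0339] | shift, old axes [-3.6298 -0.4023 -0.0206]
```

```bash
python3 -m crank '[[-1,[-0.2,0,0],[0.005,0.005,-0.026]],[-1,[-0.45,-0.06,0],[0,0,0]],[-1,[-0.45,-0.06,0],[0,0,0]],[-1,[-0.45,-0.06,0],[0,0,0]],[-1,[-0.45,-0.06,0],[0,0,0]],[-1,[-0.45,-0.06,0],[0,0,0]],[-1,[-0.45,-0.06,0],[0,0,0]],[-1,[-0.45,-0.06,0],[0,0,0]]]'
python3 -m crank '[[-1,[-0.25,-0.04,0],[0,0,0]],[-1,[0,0,0],[0,0,0]],[-1,[0,0,0],[0,0,0]]]'
python3 - <<'E'
from h import *
st(); need([.453,.0687,.12],Rt(277.6))
w=r.capture("wrist"); cv2.imwrite("pics/w19.png",w["img"])
c=r.capture("scene"); crop(c,220,80,160,120,5,"pics/s19.png")
E
```

```text
time_s: 24.65
tcp_pos: [0.4512, 0.0424, 0.1873]
ee_rot: [[0.129, -0.992, 0.002], [-0.992, -0.129, -0.002], [0.002, -0.002, -1.0]]
wrist_force: [1.0, 0.0, 0.6]
gripper_width: 0.999
time_s: 24.95
tcp_pos: [0.4522, 0.0662, 0.1872]
ee_rot: [[0.132, -0.991, 0.001], [-0.991, -0.132, -0.002], [0.002, -0.001, -1.0]]
wrist_force: [0.4, 0.9, -0.3]
gripper_width: 0.998
t 24.95 tcp [0.4522 0.0662 0.1872] head -82.42870434996671 z [ 0.0014 -0.002  -1.    ] F [ 0.3999  0.8603 -0.2664] w 0.9983997773453497 j [ 28.9055   5.4373 -22.0797   0.1544 -62.4683 -21.4055]
turn total [-0.0014 -0.0027 -0.0006] | shift total, new axes [-0.0235 -0.0109  0.672 ] | shift, old axes [-0.0249 -0.0102  0.672 ]
```

View pics/w19.png

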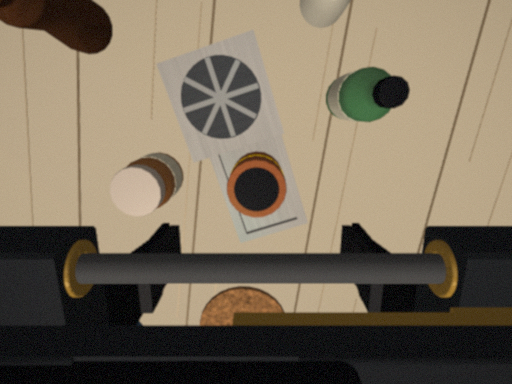

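View pics/s19.png

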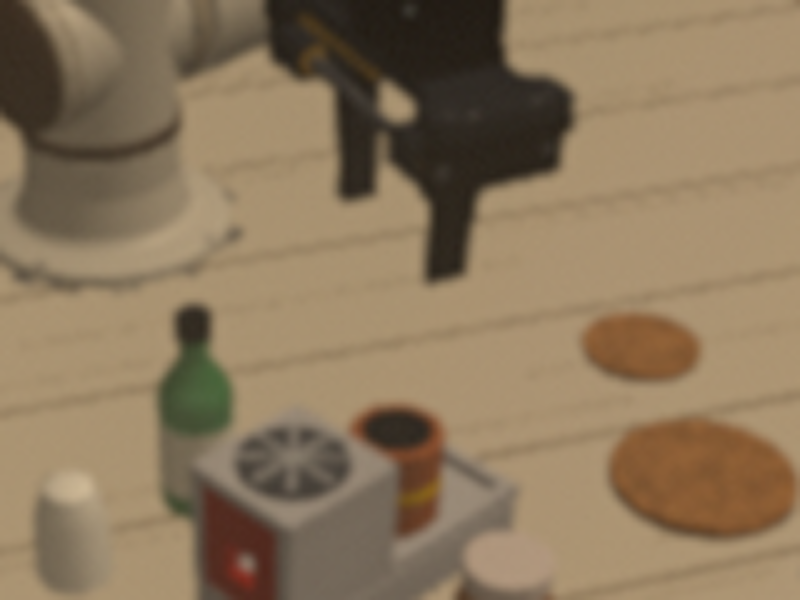

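Run:
```python
from h import *
c=r.capture("wrist"); g=cv2.cvtColor(c["img"],cv2.COLOR_BGR2HSV)[...,2]
k=np.zeros_like(g);k[155:222,220:300]=1
mk=((g<60)&(k>0)).astype(np.uint8)*255
ct=max(cv2.findContours(mk,cv2.RETR_EXTERNAL,cv2.CHAIN_APPROX_NONE)[0],key=cv2.contourArea)
e=cv2.fitEllipse(ct);p=plane(c,*e[0],.095);print(e,p,tob(p))
p[2]=.12; need([(p[0]+.453)/2,(p[1]+.0687)/2,.12],Rt(277.6))
```

```text
((256.3462829589844, 189.8613739013672), (40.95201110839844, 42.35853958129883), 94.80663299560547) [0.4563 0.0694 0.095 ] [0.0023 0.0837 0.095 ]
turn total [-0.0026 -0.0024 -0.0027] | shift total, new axes [-0.0364 -0.026   0.6758] | shift, old axes [-0.0377 -0.0245  0.6758]
```

```bash
python3 -m crank '[[-1,[-0.03,-0.026,0.2],[0,0,0]],[-1,[0,0,0.35],[0,0,0]],[-1,[0,0,0.35],[0,0,0]],[-1,[0,0,0.27],[0,0,0]],[-1,[0,0,0],[0,0,0]],[-1,[0,0,0],[0,0,0]]]'
python3 - <<'E'
from h import *
st(); need([.455,.069,.035],Rt(277.6))
w=r.capture("wrist"); cv2.imwrite("pics/w20.png",w["img"])
c=r.capture("scene"); crop(c,220,80,160,120,5,"pics/s20.png")
E
```

```text
time_s: 25.7
tcp_pos: [0.4559, 0.0686, 0.0714]
ee_rot: [[0.131, -0.991, 0.003], [-0.991, -0.131, -0.002], [0.002, -0.003, -1.0]]
wrist_force: [-0.3, -0.6, 0.6]
gripper_width: 1.001
t 25.7 tcp [0.4559 0.0686 0.0714] head -82.45365865717801 z [ 0.0033 -0.0017 -1.    ] F [-0.2757 -0.6246  0.6147] w 1.0013995149920236 j [ 28.9734  13.5152 -31.3714   0.2523 -44.9958 -21.6051]
turn total [-0.0039 -0.0027 -0.0012] | shift total, new axes [-0.0055  0.0085  0.3643] | shift, old axes [-0.0063  0.0096  0.3642]
```

View pics/w20.png

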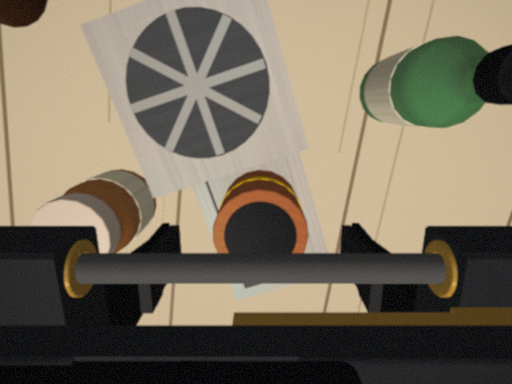

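View pics/s20.png

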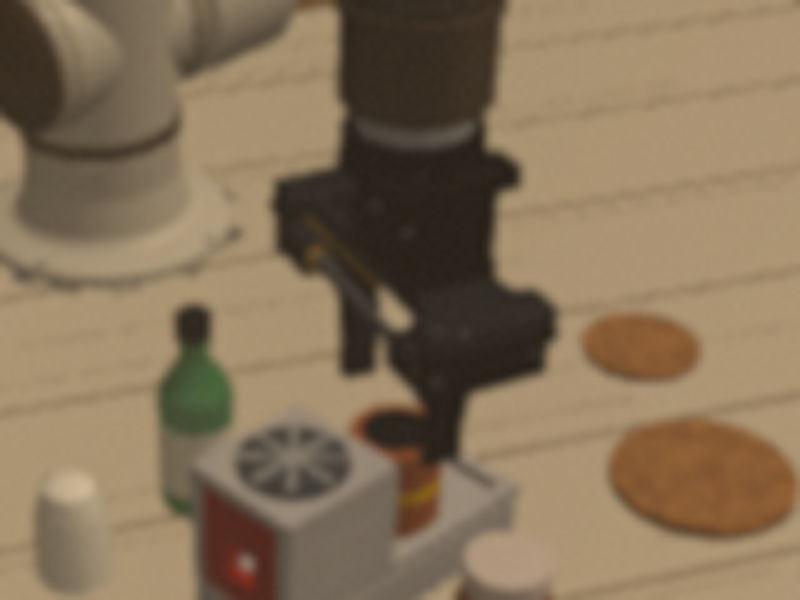

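```bash
python3 -m crank '[[-1,[0,0.01,0.15],[0,0,0]],[-1,[0,0,0.15],[0,0,0]],[-1,[0,0,0.06],[0,0,0]],[-1,[0,0,0],[0,0,0]],[-1,[0,0,0],[0,0,0]]]'
python3 - <<'E'
from h import *
st(); need([.455,.069,.035],Rt(277.6))
c=r.capture("scene"); crop(c,220,80,160,120,5,"pics/s21.png")
E
```

```text
time_s: 26.3
tcp_pos: [0.4554, 0.0694, 0.036]
ee_rot: [[0.133, -0.991, 0.005], [-0.991, -0.133, -0.0], [0.001, -0.005, -1.0]]
wrist_force: [0.3, 0.1, 0.3]
gripper_width: 0.994
t 26.3 tcp [0.4554 0.0694 0.036 ] head -82.3686767352151 z [ 0.0052 -0.0004 -1.    ] F [0.3162 0.1436 0.2763] w 0.9939555804873889 j [ 29.0934  16.5711 -33.8786   0.2574 -39.2994 -21.6607]
turn total [-0.0065 -0.0013  0.0007] | shift total, new axes [0.0038 0.005  0.01  ] | shift, old axes [0.0038 0.005  0.01  ]
```

View pics/s21.png

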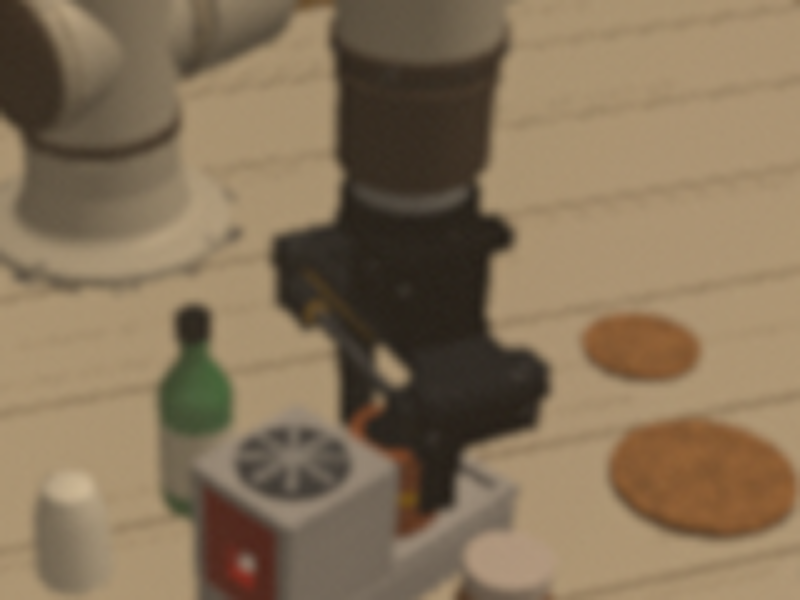

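```bash
python3 -m crank '[[1,[0,0,0],[0,0,0]],[1,[0,0,0],[0,0,0]],[1,[0,0,0],[0,0,0]],[1,[0,0,0],[0,0,0]],[1,[0,0,0],[0,0,0]],[1,[0,0,0],[0,0,0]],[1,[0,0,0],[0,0,0]],[1,[0,0,0],[0,0,0]]]'
python3 -m crank '[[1,[0,0,-0.1],[0,0,0]],[1,[0,0,-0.1],[0,0,0]],[1,[0,0,0],[0,0,0]],[1,[0,0,0],[0,0,0]]]'
```

```text
time_s: 27.15
tcp_pos: [0.4553, 0.0694, 0.0352]
ee_rot: [[0.133, -0.991, 0.005], [-0.991, -0.133, -0.001], [0.001, -0.005, -1.0]]
wrist_force: [1.9, 0.7, -0.2]
gripper_width: 0.638
time_s: 27.55
tcp_pos: [0.4536, 0.0688, 0.0551]
ee_rot: [[0.132, -0.991, 0.002], [-0.991, -0.132, -0.001], [0.002, -0.002, -1.0]]
wrist_force: [0.1, -0.1, -3.8]
gripper_width: 0.636
```

```bash
python3 -m crank '[[1,[0,0,-0.2],[0,0,0]],[1,[0,0,-0.3],[0,0,0]],[1,[0,0,-0.3],[0,0,0]],[1,[0,0,0],[0,0,0]]]'
python3 - <<'E'
from h import *
st()
c=r.capture("scene"); hsv=cv2.cvtColor(c["img"],cv2.COLOR_BGR2HSV); H,S,V=cv2.split(hsv)
k=np.zeros_like(H);k[155:195,335:388]=1
mk=((H<16)&(S>100)&(k>0)).astype(np.uint8)*255
ct=max(cv2.findContours(mk,cv2.RETR_EXTERNAL,cv2.CHAIN_APPROX_NONE)[0],key=cv2.contourArea)
e=cv2.fitEllipse(ct); print(e, plane(c,*e[0],.007))
crop(c,220,60,180,140,4,"pics/s22.png")
need([.4436,.2871,.135],Rt(277.6))
E
```

```text
time_s: 27.95
tcp_pos: [0.4565, 0.07, 0.1385]
ee_rot: [[0.133, -0.991, 0.01], [-0.991, -0.133, 0.002], [-0.0, -0.01, -1.0]]
wrist_force: [1.1, -0.2, -1.5]
gripper_width: 0.638
t 27.95 tcp [0.4565 0.07   0.1385] head -82.34084303615187 z [ 0.0103  0.0016 -0.9999] F [ 1.0783 -0.1648 -1.5232] w 0.6380782533616304 j [ 29.1298   8.3917 -26.3379   0.254  -54.7106 -21.6164]
((360.3426208496094, 175.05026245117188), (22.469051361083984, 37.94760513305664), 99.73432159423828) [0.4488 0.2839 0.007 ]
turn total [-0.0074 -0.0002  0.0001] | shift total, new axes [-2.1712 -0.1781  0.0118] | shift, old axes [-2.1712 -0.1781  0.0125]
```

View pics/s22.png

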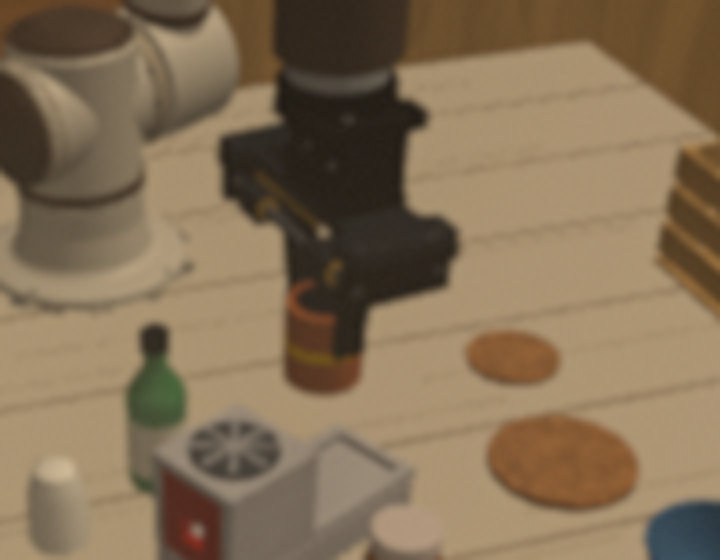

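```bash
python3 -m crank '[[1,[-0.2,-0.02,0],[0,0,0]],[1,[-0.4,-0.04,0],[0,0,0]],[1,[-0.4,-0.04,0],[0,0,0]],[1,[-0.4,-0.04,0],[0,0,0]],[1,[-0.4,-0.04,0],[0,0,0]],[1,[-0.25,-0.02,0],[0,0,0]],[1,[-0.1,0,0],[0,0,0]],[1,[0,0,0],[0,0,0]]]'
python3 -m crank '[[1,[0,0,0.15],[0,0,0]],[1,[0,0,0.3],[0,0,0]],[1,[0,0,0.3],[0,0,0]],[1,[0,0,0.15],[0,0,0]],[1,[0,0,0],[0,0,0]],[1,[0,0,0],[0,0,0]]]'
python3 - <<'E'
from h import *
st();need([.446,.2855,.01],Rt(277.6))
c=r.capture("scene"); crop(c,290,90,150,110,5,"pics/s23.png")
E
```

```text
time_s: 28.8
tcp_pos: [0.4443, 0.285, 0.1328]
ee_rot: [[0.134, -0.991, 0.0], [-0.991, -0.134, -0.004], [0.004, 0.0, -1.0]]
wrist_force: [0.9, -0.5, -3.0]
gripper_width: 0.636
time_s: 29.4
tcp_pos: [0.446, 0.2838, 0.0448]
ee_rot: [[0.132, -0.991, 0.003], [-0.991, -0.132, -0.002], [0.002, -0.003, -1.0]]
wrist_force: [0.0, 1.2, -2.7]
gripper_width: 0.637
t 29.4 tcp [0.446  0.2838 0.0448] head -82.43241619707777 z [ 0.0028 -0.0021 -1.    ] F [ 0.0444  1.2386 -2.675 ] w 0.6373353566004385 j [ 50.1984  21.504  -23.9711   0.288  -44.5133 -42.8359]
turn total [-0.0032 -0.0031 -0.0007] | shift total, new axes [-0.0173 -0.0024  0.3476] | shift, old axes [-0.0182 -0.0015  0.3476]
```

View pics/s23.png

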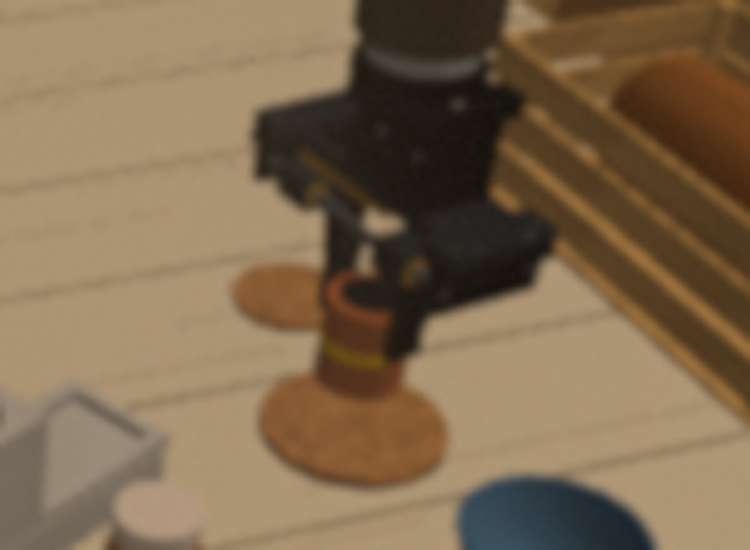

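```bash
python3 -m crank '[[1,[-0.015,0,0.1],[0,0,0]],[1,[0,0,0.1],[0,0,0]],[1,[0,0,0.08],[0,0,0]],[1,[0,0,0.03],[0,0,0]],[1,[0,0,0.015],[0,0,0]],[1,[0,0,0],[0,0,0]],[1,[0,0,0],[0,0,0]]]'
```

```text
time_s: 30.15
tcp_pos: [0.446, 0.2866, 0.0124]
ee_rot: [[0.133, -0.991, 0.004], [-0.991, -0.133, -0.001], [0.001, -0.004, -1.0]]
wrist_force: [0.1, -0.2, -2.5]
gripper_width: 0.637
```

```bash
python3 -m crank '[[1,[0,0,0.01],[0,0,0]],[1,[0,0,0.01],[0,0,0]],[1,[0,0,0],[0,0,0]]]'
```

```text
time_s: 30.45
tcp_pos: [0.4457, 0.2863, 0.0102]
ee_rot: [[0.132, -0.991, 0.003], [-0.991, -0.132, -0.001], [0.002, -0.003, -1.0]]
wrist_force: [-0.1, -0.1, -2.8]
gripper_width: 0.638
```

```bash
python3 -m crank '[[1,[0,0,0.01],[0,0,0]],[1,[0,0,0.01],[0,0,0]],[1,[0,0,0],[0,0,0]],[1,[0,0,0],[0,0,0]]]'
```

```text
time_s: 30.85
tcp_pos: [0.4458, 0.2863, 0.0082]
ee_rot: [[0.133, -0.991, 0.003], [-0.991, -0.133, -0.001], [0.001, -0.003, -1.0]]
wrist_force: [-0.6, -0.9, -2.0]
gripper_width: 0.639
```

```bash
python3 -m crank '[[1,[0,0,0.01],[0,0,0]],[1,[0,0,0],[0,0,0]],[1,[0,0,0],[0,0,0]]]'
```

```text
time_s: 31.15
tcp_pos: [0.4459, 0.2864, 0.0081]
ee_rot: [[0.133, -0.991, 0.004], [-0.991, -0.133, -0.001], [0.002, -0.003, -1.0]]
wrist_force: [-1.9, -0.9, 6.5]
gripper_width: 0.632
```

The force turned upward by about 9 N, so the can is standing on the mat. Releasing.

```bash
python3 -m crank '[[0.1,[0,0,0],[0,0,0]],[-0.4,[0,0,0],[0,0,0]],[-0.7,[0,0,0],[0,0,0]],[-1,[0,0,0],[0,0,0]],[-1,[0,0,0],[0,0,0]],[-1,[0,0,0],[0,0,0]],[-1,[0,0,0],[0,0,0]]]'
python3 -m crank '[[-1,[0,0,-0.1],[0,0,0]],[-1,[0,0,-0.3],[0,0,0]],[-1,[0,0,-0.4],[0,0,0]],[-1,[0,0,-0.4],[0,0,0]],[-1,[0,0,-0.4],[0,0,0]],[-1,[0,0,0],[0,0,0]]]'
python3 - <<'E'
from h import *
st()
c=r.capture("scene"); cv2.imwrite("pics/s24.png",cv2.resize(c["img"],(800,600)))
crop(c,310,120,100,80,8,"pics/s24b.png")
w=r.capture("wrist"); cv2.imwrite("pics/w24.png",w["img"])
E
```

```text
time_s: 31.85
tcp_pos: [0.4458, 0.2863, 0.0071]
ee_rot: [[0.133, -0.991, 0.003], [-0.991, -0.133, -0.001], [0.002, -0.003, -1.0]]
wrist_force: [-0.1, 0.1, 0.4]
gripper_width: 0.98
time_s: 32.45
tcp_pos: [0.4485, 0.2892, 0.1745]
ee_rot: [[0.134, -0.991, 0.014], [-0.991, -0.134, 0.008], [-0.006, -0.015, -1.0]]
wrist_force: [0.3, -0.0, 0.4]
gripper_width: 0.994
t 32.45 tcp [0.4485 0.2892 0.1745] head -82.3090659910922 z [ 0.014   0.0083 -0.9999] F [ 0.3405 -0.0029  0.3996] w 0.9942194802808793 j [ 50.4498  13.2203 -14.4177   0.3581 -61.483  -42.9301]
```

View pics/s24.png

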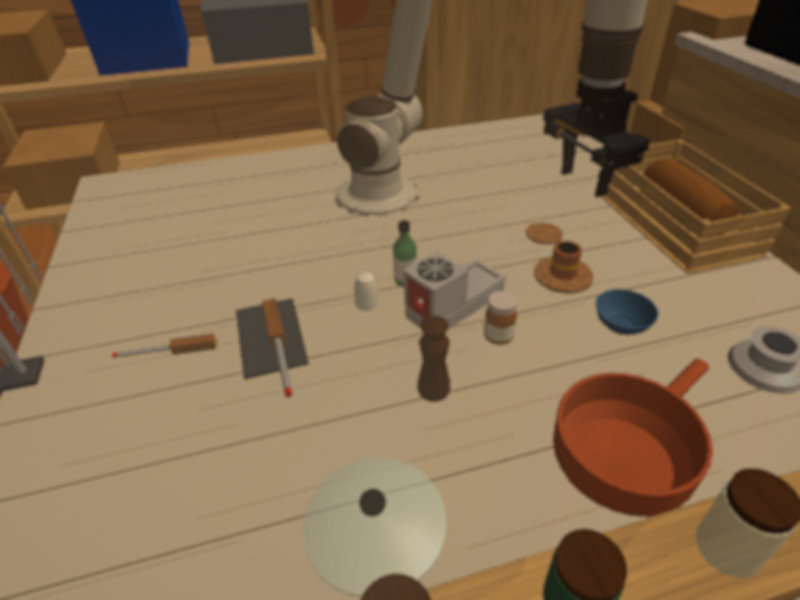

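View pics/w24.png

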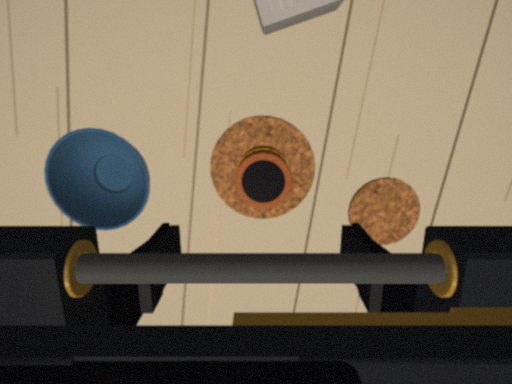

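```bash
python3 -m crank '[[-1,[0,0,0],[0,0,0]],[-1,[0,0,0],[0,0,0]]]' >/dev/null
python3 - <<'E'
from h import *
c=r.capture("wrist"); H,S,V=cv2.split(cv2.cvtColor(c["img"],cv2.COLOR_BGR2HSV))
k=np.zeros_like(V);k[105:223,200:325]=1
ct=max(cv2.findContours(((H<20)&(S>110)&(k>0)).astype(np.uint8),cv2.RETR_EXTERNAL,cv2.CHAIN_APPROX_NONE)[0],key=cv2.contourArea)
e=cv2.fitEllipse(ct);m=plane(c,*e[0],.008);print(e,m)
ct=max(cv2.findContours(((V<60)&(k>0)).astype(np.uint8),cv2.RETR_EXTERNAL,cv2.CHAIN_APPROX_NONE)[0],key=cv2.contourArea)
e=cv2.fitEllipse(ct);q=plane(c,*e[0],.068);print(e,q,np.linalg.norm((q-m)[:2]))
st()
r.finish_job()
E
```

```text
((258.2602233886719, 170.714111328125), (102.71216583251953, 104.32511138916016), 90.14106750488281) [0.4476 0.284  0.008 ]
((258.9452209472656, 185.34042358398438), (40.551116943359375, 41.803466796875), 86.95552062988281) [0.4463 0.2864 0.068 ] 0.002677003603634553
t 32.8 tcp [0.4447 0.2859 0.1659] head -82.38862587852033 z [ 0.0012 -0.0033 -1.    ] F [-0.2122 -0.6404 -0.3373] w 0.9988561973926992 j [ 50.4485  13.725  -15.0016   0.1982 -61.3719 -42.9321]
the job is handed in; nothing more can be done
```

I handed the job in at 32.8 s of the 70 s limit. The can is upright on the larger cork mat and the knock-out tool is back on the slate; the station reported no verdict.

- **Pushing out:** I gripped the larger tool from the slate and put its rod through the access hole, with the gripper leaned 10° away from the pepper mill. I pushed at about 10 N until the can stood clear on the apron. The image put its centre at about base y = +0.084 m, with the tip still in the pocket at y = 0.053 m.
- **Placing:** I laid the tool back on the slate, then picked up the can and set it down at about 9 N by the wrist force.
- **Last checks:** The can's centre measured about 3 mm from the mat's centre in the wrist view. In the scene view it looked upright, the tool lay flat on the slate, and the bystanders looked undisturbed by eye. I did not measure the bystanders' positions again. The gripper was clear and fully open.
- **What went wrong:** The first two grasps of the tool closed on nothing. The images showed the real fingertips about 30 mm short of the reported TCP. I corrected for that, and the later grasps and both placements worked.

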